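# Roll test of used cake pillars

## Robot

A 6-joint arm with a two-finger parallel gripper is mounted at the origin on a cart in front of the work surface, level with it; the furniture and walls round the work are solid. World frame = base frame: x ahead of the robot, y to its left, z up, the work surface at z = 0. Lengths are in m, angles in degrees, forces in N, time in s.
With the tool pointing down it reaches from about 0.3 to 0.75 m from the base axis. Payload 8.5 kg.
Tool frame: the origin (TCP) lies midway between the tips of the shut fingers; the grasp point (between the pads) lies 19 mm behind it; z points along the fingers, y is the line along which they close (so a half turn about z gives the same grasp; the last joint's range is limited). The gripper opens to 85 mm and grips with 20 to 120 N. Pads are 22 mm wide; open, the fingers measure 114 mm over their backs; the gripper's body (76 mm by 85 mm) begins 54 mm behind the grasp point. The pads swing forward as they close: fully open they stand 13 mm farther back than shut.
Start: joints at [57.336, 21.807, 74.336, -0, 83.858, -12.336], TCP at [0.191, 0.516, 0.21] pointing down, gripper open.
Joint ranges: [-178.18, 178.18], [-50.72, 133.34], [12.68, 142.11], [-81.47, 261.47], [9.98, 163.14], [-165.26, 165.26]. Speed limits (degrees/s): [136.94, 136.94, 180, 180, 180, 180].

## Interface

Orientations are given as a 3x3 rotation matrix whose columns are the frame's x, y, z axes.
In Python, from rig import env, viewer, recognise, pinpoint gives the robot as it stands.
- The arm moves only by the tool move_arm, never from a script. Its argument "plan" is text: rows parted by semicolons, each of 7 numbers parted by spaces: the shift along the tool's x, y, z in m, then the turn, a rotation vector about the tool's x, y, z in rad, then the finger opening in m, from 0 to 0.0854. A call has 1 to 12 rows; each row shifts and turns the commanded pose from where the row before left it, along the tool's axes as they then stand; what a row does not reach is not made up. A row lasts 1/8 s, in which the tool goes at most 62.5 mm and 10.7 degrees, less where a joint would pass 70% of its speed; a pose out of reach is approached as far as the arm can. A call is refused whole if a number of a shift passes 0.0625 or a number of a turn 0.188, either way. A call with a gripper value outside its range is refused whole. The fingers move at their own pace and stop on an object; "grip_force" is the grip in N (left out, the last holds). Time passes only in rows, so rows that do not move let the fingers close. It gives the time, the measured TCP pose, the force, the opening and the grip force at its end, in the units of the state.
- env.observe(): the state, without advancing time (a new reading comes with each control period).
- viewer.get_image(name): name is "scene" or "top" or "wrist"; returns (picture, depth): 400x640x3 uint8, red, green, blue; 400x640 float32, m along the optical axis (not along the pixel's ray), 0 where there is no reading.
- viewer.calibration(name): a dict with "fx", "fy", "cx", "cy" (pixels), "R" (3x3) and "t" (3): a world point X has camera coordinates R X + t. Camera axes: x right, y down, z forward; pixel columns grow to the right and rows downward; lengths in m; the calibration is good to about 2 mm. The wrist camera is an equidistant fisheye: a pixel r from the principal point sees the ray r / f radians off the axis. A picture is of the moment at which its call begins: read the wrist's pose just before it. calibration takes no time and is no camera call; for the wrist camera it gives the pose at the moment of the call.
- env.close_job(): hands the job in; it is judged then, once.
Trained networks look in the newest picture that a camera, given by its name, has taken for a name from the list of things; names that differ only in an ending like _2 or _b are one class to them, and where a whole thing is asked for, a point or a joint stands for the part that bears it (a point fixed in the world has none). Each returns a list of dicts, best first, with "conf" (0 to 1); they miss things now and then, are a little off and sometimes report something else, mostly with a low value. They report only what shows in the picture. A call takes as long as a camera call.
- recognise(camera, name): "extent" ([centre column, centre row, width, height] in pixels, round what is visible of it).
- pinpoint(camera, name): "pixel" ([column, row] in pixels: a listed point, or the origin of a listed thing).
The state is a dict: "time_s": time; "q": joint angles; "qvel": joint speeds; "joint_efforts": joint torques, N m; "position": TCP position; "tool_rot": TCP orientation; "ft_force": force on the tool from outside, world axes, zero at the start; "wrist_torque": the same for the moment, N m; "grip_width": finger opening in m; "gripper_force": force on a finger pad.
Only numpy, scipy, OpenCV 4.12 (cv2) and the standard library are available. Lean on these libraries where they do the work, as an engineer would, in place of code of your own. Each camera call takes 0.05 s, during which the arm holds its last target. There are 200 camera calls.

## Task

Roll-test the used cake pillars: lay all those in the rack on the top of the ramp behind the shut gate, lying across the slope side by side, then pull the gate's sprung knob up to its stop so that the sound ones roll down to the foot, and let the gate go back down. Then put the pillars that rolled to the foot into the long shallow tray and those that stayed up on the ramp into the square deep bin, and leave the gate shut.

Things in the scene. Friction and masses are not known exactly. Their poses are not given: they have to be found in the camera images.
- ramp: plywood test ramp, fixed, 320 mm long, 300 mm wide between low side strips. Origin on the worktop below the valley at its foot; x uphill, y across, z up. Surface 16 mm high in the valley (x = 0), then rises at 10 degrees to a fence at x = 228 mm. Strips and fence stand 17 mm above the surface. Gate at x = 120 mm, between two 50 mm posts outside the strips. Oval pillars do not slide on it.
- load_line (a point): point on the ramp surface in the middle between gate and fence (ramp x = 182 mm, y = 0); lay pillars along the line through it across the ramp, at y up to 115 mm either side. A sound pillar let go there rolls 45 mm down against the gate; an oval one stays where it was laid.
- foot (a point): point on the ramp surface in the middle of the valley at the foot (ramp x = 0, y = 0). Towards -x the foot turns up at 12 degrees to a 46 mm high lip at x = -75 mm, so pillars that roll come to rest along the valley after some rocking.
- gate (a joint): height of the gate: 0 shut, 0.036 at its stop, in m. An aluminium blade across the ramp, from 4 to 32 mm above the surface when shut; a spring and its weight draw it down (3.5 N shut, about 5.5 N at the stop). It must be pulled above 0.032 and shuts by itself when let go.
- knob (a point): middle of the black knob of the gate, a cylinder 22 mm across and 18 mm high (9 mm above and below this point) on an 8 mm stem, on a bracket 28 mm downhill of the middle of the blade; it moves straight up and down with the gate
- rack: low plywood rack, fixed, 190 (x) x 116 (y) mm, floor 6 mm thick, with 3 mm high ridges that make three grooves along its y at x = -55, 0 and +55 mm (33 mm wide); the pillars lie in the grooves along y, two a groove at y = -27 and +27 mm. Origin under its centre.
- long_tray: long shallow grey tray, loose, 110 (x) x 180 (y) x 35 mm, walls and floor 4 mm; origin under its centre. For the pillars that rolled.
- square_bin: square deep grey bin, loose, 120 x 120 x 60 mm, walls and floor 4 mm; origin under its centre. For the pillars that stayed on the ramp.
- pillar_1: a used white plastic cake pillar, a closed tube 50 mm long with dark ends, 35 g. Sound ones are 26 mm round, trodden ones oval, 31 mm wide and 21 mm high with 10 mm flats above and below; tell them by shape or by the test. Origin at its centre, y along the tube; it starts lying in the rack. Grip from above across its width. Absent in some starts.
- pillar_2: a used white plastic cake pillar, a closed tube 50 mm long with dark ends, 35 g. Sound ones are 26 mm round, trodden ones oval, 31 mm wide and 21 mm high with 10 mm flats above and below; tell them by shape or by the test. Origin at its centre, y along the tube; it starts lying in the rack. Grip from above across its width. Absent in some starts.
- pillar_3: a used white plastic cake pillar, a closed tube 50 mm long with dark ends, 35 g. Sound ones are 26 mm round, trodden ones oval, 31 mm wide and 21 mm high with 10 mm flats above and below; tell them by shape or by the test. Origin at its centre, y along the tube; it starts lying in the rack. Grip from above across its width. Absent in some starts.
- pillar_4: a used white plastic cake pillar, a closed tube 50 mm long with dark ends, 35 g. Sound ones are 26 mm round, trodden ones oval, 31 mm wide and 21 mm high with 10 mm flats above and below; tell them by shape or by the test. Origin at its centre, y along the tube; it starts lying in the rack. Grip from above across its width. Absent in some starts.
- pillar_5: a used white plastic cake pillar, a closed tube 50 mm long with dark ends, 35 g. Sound ones are 26 mm round, trodden ones oval, 31 mm wide and 21 mm high with 10 mm flats above and below; tell them by shape or by the test. Origin at its centre, y along the tube; it starts lying in the rack. Grip from above across its width. Absent in some starts.

How it is judged (in metres and radians):
On the way, in this order (a step that is already met when the one before it is completed fails the run):
1. all pillars lie at rest on the ramp between the shut gate and the back fence, let go (value of joint gate below 0.006 m and x of pillar_1 in the frame of ramp between 0.123 and 0.226 m and y of pillar_1 in the frame of ramp between -0.15 and 0.15 m and z of pillar_1 in the frame of ramp between 0.038 and 0.078 m and linear speed of each of pillar_1, pillar_2, pillar_3, pillar_4, pillar_5 below 0.03 m/s and contact force between each of pillar_1, pillar_2, pillar_3, pillar_4, pillar_5 and the fingers below 0.05 N and x of pillar_2 in the frame of ramp between 0.123 and 0.226 m and y of pillar_2 in the frame of ramp between -0.15 and 0.15 m and z of pillar_2 in the frame of ramp between 0.038 and 0.078 m and x of pillar_3 in the frame of ramp between 0.123 and 0.226 m and y of pillar_3 in the frame of ramp between -0.15 and 0.15 m and z of pillar_3 in the frame of ramp between 0.038 and 0.078 m and x of pillar_4 in the frame of ramp between 0.123 and 0.226 m and y of pillar_4 in the frame of ramp between -0.15 and 0.15 m and z of pillar_4 in the frame of ramp between 0.038 and 0.078 m and x of pillar_5 in the frame of ramp between 0.123 and 0.226 m and y of pillar_5 in the frame of ramp between -0.15 and 0.15 m and z of pillar_5 in the frame of ramp between 0.038 and 0.078 m), for 0.2 s.
2. the gate's knob is pulled up to its stop (value of joint gate above 0.032 m), for 0.2 s.
3. the gate is shut again and every sound pillar has come to rest in the foot of the ramp (value of joint gate below 0.006 m and x of pillar_1 in the frame of ramp between -0.07 and 0.03 m and y of pillar_1 in the frame of ramp between -0.15 and 0.15 m and z of each of pillar_1, pillar_3, pillar_5 in the frame of ramp below 0.05 m and linear speed of each of pillar_1, pillar_3, pillar_5 below 0.03 m/s and x of pillar_3 in the frame of ramp between -0.07 and 0.03 m and y of pillar_3 in the frame of ramp between -0.15 and 0.15 m and x of pillar_5 in the frame of ramp between -0.07 and 0.03 m and y of pillar_5 in the frame of ramp between -0.15 and 0.15 m), for 0.2 s.
At the end, for the whole second after the job is handed in: Every round pillar lies at rest inside the long shallow tray and every oval one inside the square deep bin (centres within the walls and not heaped above the rim), both trays stand upright (within 0.1 rad) and the gate is shut (below 6 mm) (value of joint gate below 0.006 m and x of pillar_1 in the frame of long_tray between -0.051 and 0.051 m and y of pillar_1 in the frame of long_tray between -0.086 and 0.086 m and z of pillar_1 in the frame of long_tray between 0 and 0.04 m and linear speed of each of pillar_1, pillar_3, pillar_5, pillar_2, pillar_4 below 0.03 m/s and x of pillar_3 in the frame of long_tray between -0.051 and 0.051 m and y of pillar_3 in the frame of long_tray between -0.086 and 0.086 m and z of pillar_3 in the frame of long_tray between 0 and 0.04 m and x of pillar_5 in the frame of long_tray between -0.051 and 0.051 m and y of pillar_5 in the frame of long_tray between -0.086 and 0.086 m and z of pillar_5 in the frame of long_tray between 0 and 0.04 m and x of pillar_2 in the frame of square_bin between -0.056 and 0.056 m and y of pillar_2 in the frame of square_bin between -0.056 and 0.056 m and z of pillar_2 in the frame of square_bin between 0 and 0.056 m and x of pillar_4 in the frame of square_bin between -0.056 and 0.056 m and y of pillar_4 in the frame of square_bin between -0.056 and 0.056 m and z of pillar_4 in the frame of square_bin between 0 and 0.056 m and angle between each of long_tray, square_bin's own z axis and vertical below 0.1 rad); the robot touches nothing.
Of pillar_1, pillar_3, pillar_5 only 2 to 3 are there at a start; the rules pass over those that are not, and their reading is None.
Of pillar_2, pillar_4 only 1 to 2 are there at a start; the rules pass over those that are not, and their reading is None.
At some moment in a run one of long_tray, square_bin may be knocked a few centimetres aside while the robot is not near it.
It also fails if it takes over 210 s, if anything falls off the work surface, if the arm or the gripper's body presses on something with over 40 N, if the wrist force passes 120 N, or if a joint passes its speed limit or range.

## Working session

There is one attempt and no reset: what is moved stays moved. The work goes in short steps, Python scripts to look and compute and a tool call to move; the robot and the scene stay as the last step left them, time stands still between calls to the robot, and variables do not carry over. Pictures are saved under pics/ and viewed, at most 14 in all, crops included, and the job is handed in when it is done.

Besides the shell and the picture viewer there is one more tool, called after "Emit:" as name(argument=value, ...) on one line, values as JSON. move_arm: Moves the arm, as the interface text tells. Its arguments: {"type":"object","properties":{"plan":{"type":"string"},"grip_force":{"type":"number"}},"required":["plan"]}

```bash
ls; mkdir -p pics
cat > h.py <<'E'
import numpy as np, cv2
from rig import env, viewer, recognise, pinpoint
def shot(n,fn=None):
    im,d=viewer.get_image(n)
    if fn: cv2.imwrite('pics/'+fn,im[:,:,::-1])
    return im,d
def back(cal,u,v,z):
    R=np.array(cal['R']);t=np.array(cal['t'])
    p=np.stack([(u-cal['cx'])/cal['fx']*z,(v-cal['cy'])/cal['fy']*z,z],-1)
    return (p-t)@R
def cloud(n,d):
    v,u=np.mgrid[0:d.shape[0],0:d.shape[1]]
    return back(viewer.calibration(n),u,v,d)
E
python3 - <<'E'
from h import *
s=env.observe(); print({k:np.round(v,3) for k,v in s.items()})
for n in('scene','top'):
    im,d=shot(n,n+'0.png'); np.save(n+'0.npy',d)
    c=viewer.calibration(n);print(n,c)
    P=cloud(n,d)
    for k in('ramp','rack','long_tray','square_bin','knob','gate','foot','load_line','pillar_1'):
        for r in pinpoint(n,k)[:6]:
            u,v=r['pixel'];i,j=int(np.clip(round(v),0,399)),int(np.clip(round(u),0,639))
            print(n,k,round(r['conf'],2),np.round(r['pixel'],1),np.round(P[i,j],3))
E
```

```text
pics
{'time_s': np.float64(0.0), 'q': array([ 57.334,  21.842,  74.387,  -0.   ,  83.858, -12.337]), 'qvel': array([-0.042,  0.008, -0.006, -0.028,  0.016, -0.046]), 'joint_efforts': array([ 1.0000e-03, -4.4846e+01, -2.3128e+01, -0.0000e+00,  5.0000e-03,
       -0.0000e+00]), 'position': array([0.191, 0.515, 0.209]), 'tool_rot': array([[-0.938,  0.347, -0.001],
       [ 0.347,  0.938, -0.001],
       [ 0.   , -0.001, -1.   ]]), 'ft_force': array([ 0.174, -0.385, -0.238]), 'wrist_torque': array([-0.002, -0.05 , -0.02 ]), 'gripper_force': np.float64(0.0), 'grip_width': np.float64(0.085)}
scene {'fx': 492.5525605697978, 'fy': 492.5525605697978, 'cx': 321.5841121572211, 'cy': 198.30803181591835, 'R': array([[ 0.53550749, -0.84425054,  0.02174296],
       [-0.41711795, -0.28678846, -0.86241811],
       [ 0.73433259,  0.45276198, -0.50572942]]), 't': array([-0.25525711,  0.26500385,  0.87533303])}
scene ramp 0.56 [317.8 228.3] [ 0.437 -0.015  0.018]
scene rack 0.83 [450.4 242.1] [ 0.58  -0.294  0.005]
scene long_tray 0.88 [258.8 178.7] [0.539 0.246 0.027]
scene square_bin 0.72 [422.6 286.3] [ 0.342 -0.318  0.05 ]
scene knob 0.81 [340.1 180.5] [ 0.539 -0.011  0.103]Traceback (most recent call last):
  File "<stdin>", line 8, in <module>
ValueError: it knows: foot, knob, load_line, long_tray, pillar, rack, ramp, square_bin
```

Run:
```python
from h import *
for n in('scene','top'):
    im,d=shot(n,n+'0.png'); np.save(n+'0.npy',d)
    P=cloud(n,d)
    for k in('ramp','rack','long_tray','square_bin','knob','foot','load_line','pillar_1'):
        for r in pinpoint(n,k)[:6]:
            u,v=r['pixel'];i,j=int(np.clip(round(v),0,399)),int(np.clip(round(u),0,639))
            print(n,k,round(r['conf'],2),np.round(r['pixel'],1),np.round(P[i,j],3))
```

```text
scene ramp 0.82 [317.3 228.5] [ 0.436 -0.012  0.018]
scene rack 0.69 [447.3 242. ] [ 0.541 -0.297  0.029]
scene long_tray 0.64 [257.9 175.7] [0.54  0.251 0.034]
scene long_tray 0.56 [461.3 239.4] [ 0.579 -0.318  0.024]
scene long_tray 0.33 [424.9 287. ] [ 0.341 -0.322  0.05 ]
scene square_bin 0.61 [423.2 285.7] [ 0.339 -0.318  0.052]
scene knob 0.75 [340.6 179.8] [ 0.547 -0.01   0.099]
scene foot 0.98 [320.6 224. ] [ 0.455 -0.011  0.019]
scene load_line 0.51 [423.3 286. ] [ 0.339 -0.318  0.052]
scene load_line 0.45 [320.7 224.2] [ 0.455 -0.011  0.019]
scene pillar_1 0.68 [463.  239.5] [ 0.576 -0.324  0.025]
scene pillar_1 0.64 [432.6 245. ] [ 0.519 -0.273  0.024]
scene pillar_1 0.57 [452.7 246.8] [ 0.526 -0.316  0.031]
scene pillar_1 0.53 [466.5 229.4] [ 0.633 -0.313  0.019]
top ramp 0.91 [325.7 224.4] [ 0.449 -0.004  0.017]
top ramp 0.22 [427.9 201.8] [ 0.531 -0.263  0.032]
top rack 0.75 [435.5 181. ] [ 0.597 -0.287  0.008]
top rack 0.54 [437.2 255.1] [ 0.399 -0.299  0.006]
top long_tray 0.74 [428.9 203.4] [ 0.529 -0.266  0.031]
top square_bin 0.86 [436.4 257. ] [ 0.394 -0.297  0.003]
top knob 0.73 [334.5 176.3] [ 0.557 -0.012  0.098]
top knob 0.55 [328.9 223.2] [ 0.452 -0.011  0.018]
top foot 0.69 [328.2 225. ] [ 0.447 -0.009  0.017]
top load_line 0.72 [339.3 151.3] [ 0.642 -0.019  0.047]
top pillar_1 0.72 [426.7 204.9] [ 0.524 -0.262  0.027]
top pillar_1 0.61 [445.6 162.3] [ 0.647 -0.306  0.027]
top pillar_1 0.55 [446.4 204.5] [ 0.531 -0.31   0.031]
top pillar_1 0.52 [447.5 179.6] [ 0.596 -0.313  0.03 ]
```

View pics/top0.png

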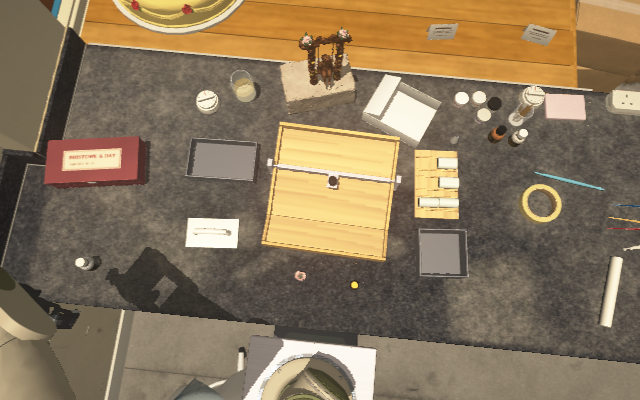

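View pics/scene0.png

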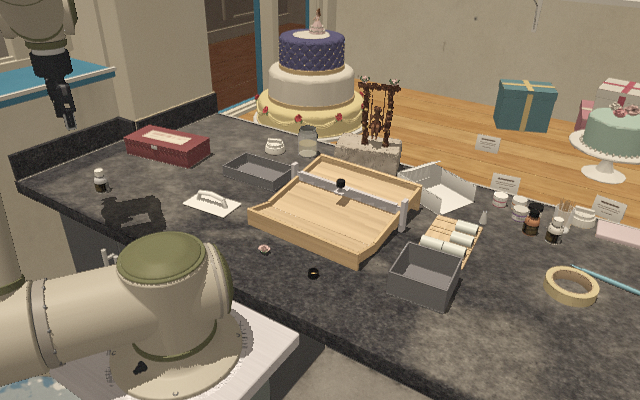

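The top view shows the ramp at the centre (about 263–400, 124–259), the knob at (333,181), and the rack at (437,185) holding 4 pillars. The tray is at (222,160) and the bin at (442,253). Next I'll measure the poses.

```bash
cat >> h.py <<'E'
def rect(P,m):
    """oriented rectangle of masked points, centre/size/angle in world xy"""
    q=P[m][:,:2].astype(np.float32); (c,s,a)=cv2.minAreaRect(q)
    return np.round(c,4),np.round(s,4),round(a,1),len(q)
def comps(P,m,minn=25):
    n,l,st,_=cv2.connectedComponentsWithStats(m.astype(np.uint8),connectivity=4)
    return [l==i for i in range(1,n) if st[i,4]>=minn]
def toolgo(x,y,z,yaw):
    """distance to go in present tool axes, + yaw in deg"""
    s=env.observe();R=np.array(s['tool_rot']);d=R.T@(np.array([x,y,z])-s['position'])
    cy=np.degrees(np.arctan2(R[1,1],R[0,1]))
    return np.round(d,4),'turn_z rad',round(np.radians(cy-yaw),3)
E
python3 - <<'E'
from h import *
d=np.load('top0.npy');P=cloud('top',d);im=cv2.imread('pics/top0.png').astype(int)
def box(u0,v0,u1,v1):
    m=np.zeros(d.shape,bool);m[v0:v1,u0:u1]=True;return m
X,Y,Z=P[...,0],P[...,1],P[...,2]
print('pillars')
R=box(410,145,465,222)
print('rack',rect(P,R&(Z>.004)&(Z<.05)&(im[...,2]>im[...,0]+35)))
for m in comps(P,R&(Z>.019)&(Z<.06),8): print(rect(P,m),'zmax',np.round(np.percentile(Z[m],[50,90,98]),4))
print('ramp',rect(P,box(255,115,408,265)&(Z>.01)&(im[...,2]>im[...,0]+35)))
# ramp slope plane
m=box(285,150,385,160)|box(278,195,382,212);A=np.c_[P[m][:,:2],np.ones(m.sum())];k=np.linalg.lstsq(A,P[m][:,2],rcond=None)[0]
r=np.abs(A@k-P[m][:,2])<.003;k=np.linalg.lstsq(A[r],P[m][r][:,2],rcond=None)[0]
print('plane',k,'slope',np.degrees(np.arctan(np.hypot(k[0],k[1]))),'dir',np.degrees(np.arctan2(k[1],k[0])))
print('tray',rect(P,box(180,132,265,188)&(Z>.025)&(Z<.06)))
print('bin',rect(P,box(410,225,475,282)&(Z>.045)&(Z<.08)))
kn=box(320,168,346,192)&(Z>.085); print('knob',P[kn].mean(0),np.percentile(Z[kn],[10,50,90]),kn.sum())
E
```

```text
pillars
rack (array([ 0.5939, -0.283 ]), array([0.1963, 0.1259]), 3.0, 2077)
(array([ 0.6467, -0.3111]), array([0.0303, 0.0516]), 1.5, 212) zmax [0.0259 0.029  0.0305]
(array([ 0.5943, -0.3168]), array([0.0314, 0.0507]), 1.0, 211) zmax [0.0254 0.029  0.0306]
(array([ 0.5365, -0.2911]), array([0.0273, 0.102 ]), 4.3, 385) zmax [0.03   0.0335 0.0353]
ramp (array([ 0.5092, -0.0062]), array([0.34  , 0.5095]), 82.9, 15144)
plane [ 0.01553441 -0.02245547  0.02577008] slope 1.564075826170387 dir -55.32501844998282
tray (array([0.5942, 0.2905]), array([0.1119, 0.1814]), 1.7, 502)
bin (array([ 0.4005, -0.3009]), array([0.1208, 0.1226]), 4.0, 499)
knob [ 0.54582196 -0.00951848  0.09882715] [0.09457359 0.09959526 0.10239799] 66
```

```bash
python3 - <<'E'
from h import *
d=np.load('top0.npy');P=cloud('top',d);im=cv2.imread('pics/top0.png').astype(int)
m=np.zeros(d.shape,bool);m[115:265,255:408]=True
m&=(P[...,2]>.012)&(P[...,2]<.085)&(im[...,2]>im[...,0]+35)
m=max(comps(P,m),key=lambda a:a.sum()) ; print(rect(P,m)); m0=m
# all wood comps merged
def fit(m):
    Q=P[m];k=None;r=np.ones(len(Q),bool)
    for _ in range(8):
        A=np.c_[Q[:,:2],np.ones(len(Q))];k=np.linalg.lstsq(A[r],Q[r,2],rcond=None)[0];r=np.abs(A@k-Q[:,2])<.003
    return k,np.degrees(np.arctan(np.hypot(k[0],k[1]))),np.degrees(np.arctan2(k[1],k[0])),r.mean()
def poly(pts):
    z=np.zeros(d.shape,np.uint8);cv2.fillPoly(z,[np.array(pts,np.int32)],1);return z>0
up=poly([(286,132),(393,145),(390,172),(282,158)]);mid=poly([(277,176),(318,182),(318,192),(386,190),(382,220),(273,209)]);lo=poly([(271,222),(380,234),(378,250),(270,238)])
a=fit(up|mid);b=fit(lo);print(a,fit(up),fit(mid),b)
# valley line: intersect; wood edges via left/right
mm=np.zeros(d.shape,bool);mm[115:265,255:405]=True
mm&=(P[...,2]>.045)&(P[...,2]<.095)
kn=mm&(im.max(-1)<70);print('knob dark',P[kn].mean(0),kn.sum(),P[kn][:,2].max())
k1,k2=a[0],b[0];dk=k1-k2;print('valley line pts x at y=0,-.01:',[(-dk[2]-dk[1]*y)/dk[0] for y in(0,-.01)],'dir normal',np.degrees(np.arctan2(dk[1],dk[0])))
E
python3 - <<'E'
import cv2
i=cv2.imread('pics/top0.png')[110:275,250:470];cv2.imwrite('pics/c.png',cv2.resize(i,None,fx=3.6,fy=3.6,interpolation=cv2.INTER_CUBIC))
E
```

```text
(array([ 0.5656, -0.0207]), array([0.3515, 0.3871]), 87.9, 14965)
(array([ 0.16885991, -0.00671496, -0.05993931]), np.float64(9.5919802278119), np.float64(-2.2772496257043153), np.float64(0.8074534161490683)) (array([ 0.12207496, -0.0065366 , -0.02958636]), np.float64(6.969815664366069), np.float64(-3.0650205845130496), np.float64(0.7729372937293729)) (array([ 0.13979227, -0.00649356, -0.04556946]), np.float64(7.966407490033118), np.float64(-2.65956235507961), np.float64(0.7959372114496768)) (array([-0.2403706 ,  0.00807276,  0.12466497]), np.float64(13.523149512537673), np.float64(178.076464623038), np.float64(0.8435337945715806))<stdin>:19: RuntimeWarning: Mean of empty slice.
  ret = um.true_divide(
Traceback (most recent call last):
ValueError: zero-size array to reduction operation maximum which has no identity
```

View pics/c.png

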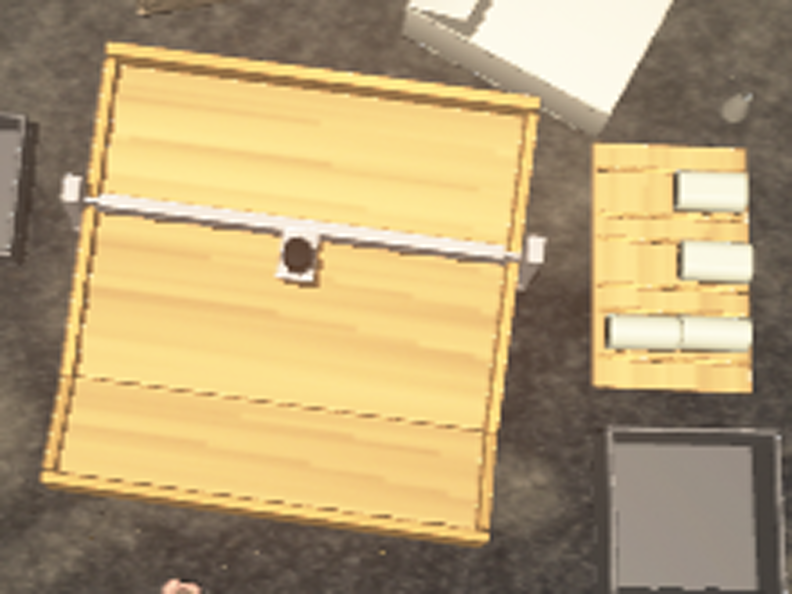

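The crop shows the valley line from (75,377) to (485,430). The knob is at (298,255), the fence's outer corners at (108,44) and (540,100), and the gate posts at (72,188) and (536,248). I'll intersect these rays with planes at the known heights.

```bash
cat >> h.py <<'E'
def ray(n,u,v,h):
    c=viewer.calibration(n);o=back(c,0.,0.,0.);p=back(c,float(u),float(v),1.)-o
    return o+p*(h-o[2])/p[2]
E
python3 - <<'E'
from h import *
f=lambda x,y,h:np.round(ray('top',250+x/3.6-.36,110+y/3.6-.36,h),4)
a,b=f(75,377,.016),f(487,430,.016)
print('valley',a,b,(a+b)/2,np.linalg.norm(a-b),np.degrees(np.arctan2(*(a-b)[1::-1]))-90)
a,b=f(108,44,.073),f(540,100,.073);print('fence',a,b,(a+b)/2,np.linalg.norm(a-b),np.degrees(np.arctan2(*(a-b)[1::-1]))-90)
a,b=f(42,480,.046),f(488,543,.046);print('lip',a,b,(a+b)/2,np.linalg.norm(a-b),np.degrees(np.arctan2(*(a-b)[1::-1]))-90)
a,b=f(72,188,.087),f(536,248,.087);print('posts',a,b,(a+b)/2,np.linalg.norm(a-b),np.degrees(np.arctan2(*(a-b)[1::-1]))-90)
print('knob',f(298,255,.10))
print('rack',[f(x,y,.006) for x,y in((592,144),(747,150),(752,390),(593,386))])
E
```

```text
valley [0.4603 0.1438 0.016 ] [ 0.4513 -0.158   0.016 ] [ 0.4558 -0.0071  0.016 ] 0.3019341650095266 -1.7081154351617727
fence [0.6967 0.1429 0.073 ] [ 0.6851 -0.172   0.073 ] [ 0.6909  -0.01455  0.073  ] 0.3151135826967793 -2.1096559494072125
lip [0.3795 0.1535 0.046 ] [ 0.3668 -0.1603  0.046 ] [ 0.37315 -0.0034   0.046  ] 0.3140568897508857 -2.3175892310181183
posts [0.5812 0.153  0.087 ] [ 0.5702 -0.1739  0.087 ] [ 0.5757  -0.01045  0.087  ] 0.3270850195285623 -1.9272433792774848
knob [ 0.5449 -0.0095  0.1   ]
rack [array([ 0.6806, -0.2235,  0.006 ]), array([ 0.6876, -0.341 ,  0.006 ]), array([ 0.5022, -0.351 ,  0.006 ]), array([ 0.4935, -0.2345,  0.006 ])]
```

Emit:
move_arm(plan="0 0 0 0 0 0.166 0.046;0 0 0 0 0 0.166 0.046;0 0 0 0 0 0.166 0.046;0 0 0 0 0 0.166 0.046;0 0 0 0 0 0.166 0.046;0 0 0 0 0 0.166 0.046;0 0 0 0 0 0.166 0.046;0 0 0 0 0 0 0.046", grip_force=30)

```text
time_s: 2.2
position: [0.1911, 0.5157, 0.21]
tool_rot: [[-0.055, 0.998, 0.0], [0.998, 0.055, 0.0], [0.0, 0.0, -1.0]]
ft_force: [-0.8, 0.4, 0.2]
grip_width: 0.0462
gripper_force: 0.0
```

```bash
python3 -c "
from h import *
print(toolgo(.537,-.265,.13,3.2))"
```

```text
(array([-0.7987,  0.3021,  0.0799]), 'turn_z rad', np.float64(-0.0))
```

Emit:
move_arm(plan="-0.057 0.0216 0 0 0 0 0.046;-0.057 0.0216 0 0 0 0 0.046;-0.057 0.0216 0 0 0 0 0.046;-0.057 0.0216 0 0 0 0 0.046;-0.057 0.0216 0 0 0 0 0.046;-0.057 0.0216 0 0 0 0 0.046;-0.057 0.0216 0 0 0 0 0.046;-0.057 0.0216 0 0 0 0 0.046;-0.057 0.0216 0 0 0 0 0.046;-0.057 0.0216 0 0 0 0 0.046;-0.057 0.0216 0 0 0 0 0.046;-0.057 0.0216 0 0 0 0 0.046")

```text
time_s: 3.7
position: [0.4873, -0.1554, 0.2101]
tool_rot: [[-0.058, 0.998, 0.0], [0.998, 0.058, -0.0], [-0.0, 0.0, -1.0]]
ft_force: [1.0, 0.9, -0.1]
grip_width: 0.0461
gripper_force: 0.0
```

Emit:
move_arm(plan="-0.057 0.0216 0 0 0 0 0.046;-0.057 0.0216 0 0 0 0 0.046;0 0 0.03 0 0 0 0.046;0 0 0.03 0 0 0 0.046;0 0 0 0 0 0 0.046;0 0 0 0 0 0 0.046")

```text
time_s: 4.45
position: [0.5366, -0.265, 0.1513]
tool_rot: [[-0.056, 0.998, 0.002], [0.998, 0.056, -0.001], [-0.001, 0.002, -1.0]]
ft_force: [0.4, 0.3, 0.9]
grip_width: 0.0459
gripper_force: 0.0
```

```bash
python3 -c "
from h import *
shot('wrist','w1.png')
print(toolgo(.537,-.265,.13,3.2))
for r in pinpoint('wrist','pillar_1'): print(r)
c=viewer.calibration('wrist');print(c)
"
```

```text
(array([0.0001, 0.0003, 0.0216]), 'turn_z rad', np.float64(-0.0))
{'pixel': [325.6, 231.5], 'conf': 0.94}
{'pixel': [427.0, 227.4], 'conf': 0.84}
{'pixel': [321.8, 182.4], 'conf': 0.75}
{'pixel': [378.1, 235.7], 'conf': 0.73}
{'fx': 309.70691628693146, 'fy': 309.70691628693146, 'cx': 327.5462098463888, 'cy': 196.4339312735776, 'R': array([[ 0.9984426 ,  0.05577275,  0.00133546],
       [ 0.05349722, -0.96394743,  0.26065956],
       [ 0.01582502, -0.26018217, -0.96542986]]), 't': array([-0.52162691, -0.30363252,  0.24465722])}
```

View pics/w1.png

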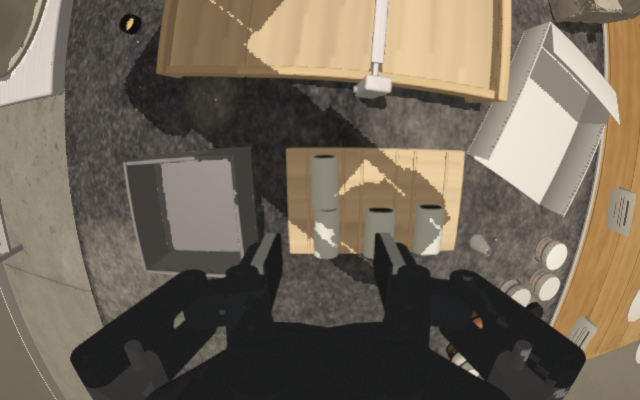

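The wrist view shows four pillars, at (322,182), (326,231), (378,235) and (427,227). I'll cross-check their positions.

```bash
cat >> h.py <<'E'
def wray(u,v,h,c=None):
    c=c or viewer.calibration('wrist');R=np.array(c['R']);t=np.array(c['t'])
    a=np.array([u-c['cx'],v-c['cy']])/c['fx'];r=np.hypot(*a)
    p=np.r_[a/r*np.sin(r),np.cos(r)]@R;o=-R.T@t
    return o+p*(h-o[2])/p[2]
E
python3 -c "
from h import *
for u,v,h in((322,182,.019),(326,231,.019),(378,235.5,.0165),(427,227.5,.0165)): print(np.round(wray(u,v,h),4))
for u,v in((375,78),): print('post',wray(u,v,.087))
"
```

```text
[ 0.5318 -0.2656  0.019 ]
[ 0.5385 -0.3169  0.019 ]
[ 0.5935 -0.3203  0.0165]
[ 0.6465 -0.3092  0.0165]
post [ 0.56663406 -0.17002291  0.087     ]
```

Emit:
move_arm(plan="0 -0.001 0.05 0 0 0 0.046;0 0 0.05 0 0 0 0.046;0 0 0.03 0 0 0 0.046;0 0 0.012 0 0 0 0.046;0 0 0 0 0 0 0.046;0 0 0 0 0 0 0.01;0 0 0 0 0 0 0.01;0 0 0 0 0 0 0.01;0 0 0 0 0 0 0.01;0 0 0 0 0 0 0.01")

```text
time_s: 5.8
position: [0.5356, -0.2653, 0.0096]
tool_rot: [[-0.054, 0.999, 0.002], [0.999, 0.054, -0.002], [-0.002, 0.002, -1.0]]
ft_force: [-1.3, 0.6, 7.4]
grip_width: 0.01
gripper_force: 3.9
```

```bash
python3 -c "
from h import *
shot('wrist','w2.png');s=env.observe();print(s['grip_width'],s['gripper_force'],s['ft_force'])
"
```

```text
0.01027041951868273 3.908897414803505 [-1.57529673  0.29662935  7.18748671]
```

View pics/w2.png

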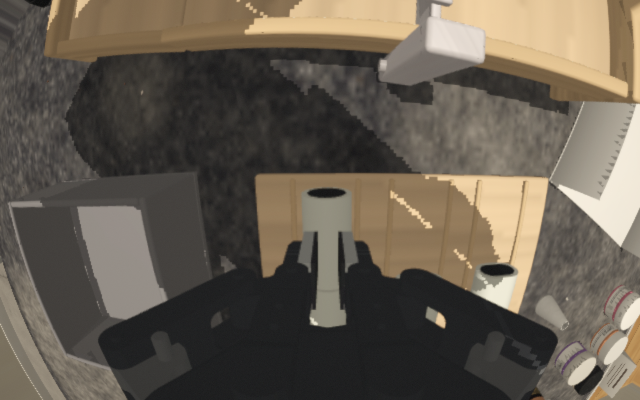

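```bash
python3 -c "
from h import *
im,d=shot('wrist');c=viewer.calibration('wrist');R=np.array(c['R']);t=np.array(c['t'])
def pt(u,v):
    a=np.array([u-c['cx'],v-c['cy']])/c['fx'];r=np.hypot(*a);p=np.r_[a/r*np.sin(r),np.cos(r)];return (p*d[v,u]/p[2]-t)@R
for u,v in((327,192),(327,205),(327,220),(327,240),(327,270),(327,300),(327,318),(310,210),(345,210),(335,195),(290,190),(495,290),(350,260),(304,260),(292,255),(350,245),(348,300)): print(u,v,np.round(pt(u,v),3))
"
```

```text
327 192 [ 0.534 -0.239  0.021]
327 205 [ 0.535 -0.243  0.032]
327 220 [ 0.535 -0.25   0.032]
327 240 [ 0.535 -0.26   0.033]
327 270 [ 0.536 -0.278  0.033]
327 300 [ 0.537 -0.296  0.033]
327 318 [ 0.538 -0.309  0.033]
310 210 [ 0.526 -0.246  0.031]
345 210 [ 0.544 -0.246  0.028]
335 195 [ 0.538 -0.239  0.026]
290 190 [ 0.514 -0.242  0.009]
495 290 [ 0.642 -0.294  0.027]
350 260 [ 0.544 -0.254  0.066]
304 260 [ 0.526 -0.255  0.066]
292 255 [ 0.52  -0.26   0.053]
350 245 [ 0.545 -0.254  0.052]
348 300 [ 0.543 -0.265  0.078]
```

```bash
python3 -c "
from h import *
im=cv2.imread('pics/w2.png')[180:330,270:390];cv2.imwrite('pics/c2.png',cv2.resize(im,None,fx=4,fy=4,interpolation=cv2.INTER_CUBIC))
"
```

```text
(no output)
```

View pics/c2.png

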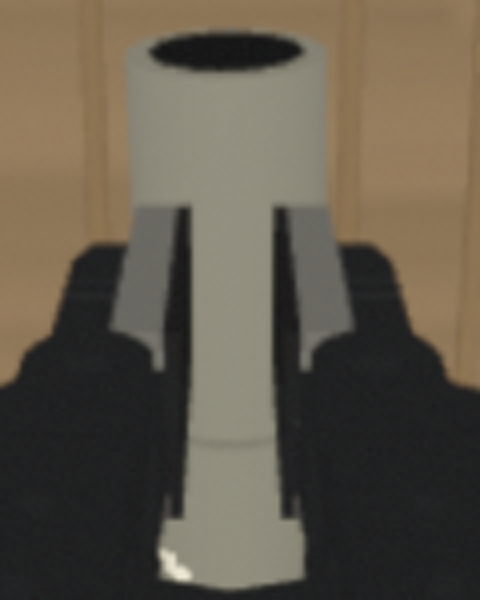

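```bash
python3 -c "
from h import *
im,d=shot('wrist');c=viewer.calibration('wrist');R=np.array(c['R']);t=np.array(c['t'])
def pt(u,v):
    a=np.array([u-c['cx'],v-c['cy']])/c['fx'];r=np.hypot(*a);p=np.r_[a/r*np.sin(r),np.cos(r)];return (p*d[v,u]/p[2]-t)@R
for v in(226,229,232,234,238,242,246,252,258): print(v,[np.round(pt(u,v),3) for u in (308,346)], im[v,308],im[v,346])
"
```

```text
226 [array([ 0.526, -0.255,  0.029]), array([ 0.545, -0.254,  0.029])] [141 138 122] [140 137 122]
229 [array([ 0.526, -0.257,  0.028]), array([ 0.545, -0.256,  0.029])] [140 138 122] [140 136 121]
232 [array([ 0.526, -0.255,  0.037]), array([ 0.544, -0.254,  0.038])] [108 107  99] [108 108  99]
234 [array([ 0.526, -0.255,  0.04 ]), array([ 0.544, -0.254,  0.039])] [105 104  98] [106 105  98]
238 [array([ 0.527, -0.255,  0.045]), array([ 0.544, -0.254,  0.044])] [106 104  98] [106 105  98]
242 [array([ 0.527, -0.255,  0.049]), array([ 0.544, -0.254,  0.048])] [105 104  98] [106 104  98]
246 [array([ 0.527, -0.255,  0.054]), array([ 0.543, -0.255,  0.052])] [105 104  97] [105 104  97]
252 [array([ 0.527, -0.255,  0.06 ]), array([ 0.543, -0.254,  0.06 ])] [105 103  97] [106 104  98]
258 [array([ 0.528, -0.255,  0.065]), array([ 0.543, -0.254,  0.065])] [106 103  98] [104 103  97]
```

Emit:
move_arm(plan="0 0 -0.03 0 0 0 0.01;0 0 -0.03 0 0 0 0.01;0 0 0 0 0 0 0.01;0 0 0 0 0 0 0.01")

```text
time_s: 6.45
position: [0.5348, -0.2646, 0.0675]
tool_rot: [[-0.054, 0.999, -0.0], [0.999, 0.054, 0.0], [0.0, -0.0, -1.0]]
ft_force: [-0.2, 0.9, -0.4]
grip_width: 0.01
gripper_force: 0.0
```

```bash
python3 -c "
from h import *
s=env.observe();print(s['position'],s['ft_force'],s['grip_width'],s['q'])
im,d=shot('wrist','w3.png');c=viewer.calibration('wrist');R=np.array(c['R']);t=np.array(c['t'])
print(-R.T@t)
def pt(u,v):
    a=np.array([u-c['cx'],v-c['cy']])/c['fx'];r=np.hypot(*a);p=np.r_[a/r*np.sin(r),np.cos(r)];return (p*d[v,u]/p[2]-t)@R
for v in range(200,262,5): print(v,[np.round(pt(u,v),3) for u in (310,316,339,345)], im[v,310],im[v,345])
"
```

```text
[ 0.5348066  -0.26461623  0.06754084] [-0.18882226  0.88303387 -0.3763932 ] 0.009978529984068589 [-3.76829822e+01  3.39810465e+01  7.84444598e+01  9.68601211e-04
  6.76088604e+01 -4.07785644e+01]
[ 0.53182934 -0.19984529  0.23182162]
200 [array([ 0.522, -0.258,  0.025]), array([ 0.527, -0.257,  0.03 ]), array([ 0.542, -0.256,  0.028]), array([ 0.548, -0.262,  0.007])] [132 129 114] [132 114  90]
205 [array([ 0.523, -0.262,  0.025]), array([ 0.527, -0.26 ,  0.029]), array([ 0.543, -0.26 ,  0.029]), array([ 0.548, -0.266,  0.007])] [132 129 114] [133 115  90]
210 [array([ 0.523, -0.266,  0.025]), array([ 0.527, -0.263,  0.032]), array([ 0.543, -0.263,  0.03 ]), array([ 0.549, -0.27 ,  0.005])] [132 128 113] [134 115  90]
215 [array([ 0.523, -0.27 ,  0.024]), array([ 0.527, -0.267,  0.031]), array([ 0.543, -0.267,  0.029]), array([ 0.549, -0.274,  0.007])] [132 129 114] [134 115  89]
220 [array([ 0.523, -0.273,  0.025]), array([ 0.527, -0.271,  0.031]), array([ 0.543, -0.271,  0.029]), array([ 0.549, -0.278,  0.006])] [131 127 112] [138 118  92]
225 [array([ 0.523, -0.278,  0.022]), arr
[... 566 characters left out ...]
0.542, -0.253,  0.105])] [100 100  93] [102 100  94]
245 [array([ 0.527, -0.254,  0.11 ]), array([ 0.53 , -0.254,  0.11 ]), array([ 0.539, -0.253,  0.11 ]), array([ 0.542, -0.253,  0.111])] [101  99  93] [101 100  93]
250 [array([ 0.527, -0.254,  0.115]), array([ 0.53 , -0.256,  0.111]), array([ 0.54 , -0.256,  0.111]), array([ 0.542, -0.254,  0.115])] [102 100  94] [100  99  92]
255 [array([ 0.528, -0.254,  0.121]), array([ 0.53 , -0.258,  0.111]), array([ 0.54 , -0.258,  0.111]), array([ 0.542, -0.253,  0.12 ])] [96 96 90] [91 89 84]
260 [array([ 0.528, -0.254,  0.125]), array([ 0.53 , -0.26 ,  0.112]), array([ 0.54 , -0.26 ,  0.113]), array([ 0.541, -0.254,  0.124])] [90 89 83] [86 85 79]
```

View pics/w3.png

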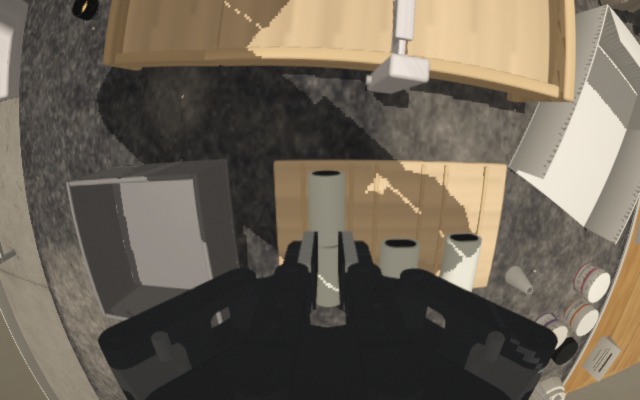

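The fingertips sit about 24 mm higher than the reported TCP implies: they closed on top of the pillar with TCP z at 0.0096. I'll correct for that and go lower, watching the force.

Emit:
move_arm(plan="0 0 0 0 0 0 0.046;0 0 0 0 0 0 0.046;0 0 0 0 0 0 0.046;0 0 0.04 0 0 0 0.046;0 0 0.02 0 0 0 0.046;0 0 0.015 0 0 0 0.046;0 0 0.005 0 0 0 0.046;0 0 0 0 0 0 0.046")

```text
time_s: 7.5
position: [0.5353, -0.265, -0.0118]
tool_rot: [[-0.054, 0.999, 0.0], [0.999, 0.054, -0.0], [-0.0, 0.0, -1.0]]
ft_force: [-0.3, -0.8, 0.9]
grip_width: 0.046
gripper_force: 0.0
```

Emit:
move_arm(plan="0 0 0 0 0 0 0.01;0 0 0 0 0 0 0.01;0 0 0 0 0 0 0.01;0 0 0 0 0 0 0.01;0 0 0 0 0 0 0.01")

```text
time_s: 8.12
position: [0.5355, -0.2651, -0.0112]
tool_rot: [[-0.054, 0.999, 0.001], [0.999, 0.054, -0.001], [-0.001, 0.001, -1.0]]
ft_force: [-0.1, -0.1, 6.2]
grip_width: 0.0247
gripper_force: 30.2
```

Emit:
move_arm(plan="0 0 0 0 0 0 0.046;0 0 0 0 0 0 0.046;0 0 0.004 0 0 0 0.046;0 0 0.004 0 0 0 0.046;0 0 0 0 0 0 0.046;0 0 0 0 0 0 0.01;0 0 0 0 0 0 0.01;0 0 0 0 0 0 0.01;0 0 0 0 0 0 0.01;0 0 0 0 0 0 0.01")

```text
time_s: 9.38
position: [0.5345, -0.2653, -0.0167]
tool_rot: [[-0.055, 0.999, -0.0], [0.999, 0.055, -0.002], [-0.002, -0.0, -1.0]]
ft_force: [-12.0, 4.5, 35.3]
grip_width: 0.0381
gripper_force: 36.3
```

Emit:
move_arm(plan="0 0 -0.005 0 0 0 0.046;0 0 -0.006 0 0 0 0.046;0 0 0 0 0 0 0.046;0 0 0 0 0 0 0.046;0 0 0 0 0 0 0.01;0 0 0 0 0 0 0.01;0 0 0 0 0 0 0.01;0 0 0 0 0 0 0.01;0 0 0 0 0 0 0.01")

```text
time_s: 10.5
position: [0.5351, -0.2648, -0.0091]
tool_rot: [[-0.054, 0.999, -0.0], [0.999, 0.054, -0.0], [-0.0, -0.0, -1.0]]
ft_force: [0.4, -0.3, 0.0]
grip_width: 0.0251
gripper_force: 29.9
```

```bash
cat >> h.py <<'E'
RO=np.array([.4555,-.0065,0]);RY=np.radians(-2.)
RR=np.array([[np.cos(RY),-np.sin(RY),0],[np.sin(RY),np.cos(RY),0],[0,0,1]])
def ramp_tcp(x,y,half,off=.028):
    """TCP world for pillar laid at ramp x,y; half=half height; off=TCP to pillar centre"""
    a=np.radians(10);n=np.array([-np.sin(a),0,np.cos(a)])
    return RO+RR@(np.array([x,y,.016+x*np.tan(a)])+n*(half-off))
def ramp_go(x,y,half,off=.028,lift=0):
    p=ramp_tcp(x,y,half,off);p[2]+=lift
    return p.round(4),toolgo(*p,-2.)
E
python3 -c "
from h import *
s=env.observe()
for y in(.09,.03,-.03,-.09): print(y,ramp_tcp(.182,y,.013))
print(s['position'])"
```

```text
0.09 [0.64313322 0.07700256 0.03331939]
0.03 [0.64103925 0.01703911 0.03331939]
-0.03 [ 0.63894528 -0.04292434  0.03331939]
-0.09 [ 0.63685131 -0.10288779  0.03331939]
[ 0.53509705 -0.26484674 -0.00910584]
```

Emit:
move_arm(plan="0 0 -0.05 0 0 0 0.01;0 0 -0.06 0 0 0 0.01;0 0 -0.05 0 0 0 0.01;0 0 0 0 0 0.09 0.01;0 0 0 0 0 0 0.01")

```text
time_s: 11.12
position: [0.5349, -0.2647, 0.1511]
tool_rot: [[0.035, 0.999, 0.0], [0.999, -0.035, -0.0], [-0.0, 0.0, -1.0]]
ft_force: [1.1, 0.2, -0.3]
grip_width: 0.0248
gripper_force: 29.9
```

```bash
python3 -c "
from h import *
print(ramp_go(.182,-.09,.013,lift=.1),ramp_go(.182,.09,.013,lift=.1))
s=env.observe();print(s['grip_width'],s['position'])"
```

```text
(array([ 0.6369, -0.1029,  0.1333]), (array([0.1654, 0.0961, 0.0178]), 'turn_z rad', np.float64(-0.0))) (array([0.6431, 0.077 , 0.1333]), (array([0.3454, 0.0961, 0.0177]), 'turn_z rad', np.float64(-0.0)))
0.024752274487122417 [ 0.53494994 -0.26474792  0.15110101]
```

Emit:
move_arm(plan="0.0576 0.016 0 0 0 0 0.01;0.0576 0.016 0 0 0 0 0.01;0.0576 0.016 0 0 0 0 0.01;0.0576 0.016 0 0 0 0 0.01;0.0576 0.016 0 0 0 0 0.01;0.0576 0.016 0 0 0 0 0.01;0 0 0 -0.1745 0 0 0.01;0 -0.0087 0.049 0 0 0 0.01;0 -0.0087 0.049 0 0 0 0.01;0 0 0 0 0 0 0.01")

```text
time_s: 12.38
position: [0.6408, 0.0772, 0.0474]
tool_rot: [[0.035, 0.986, 0.165], [0.999, -0.034, -0.006], [0.0, 0.165, -0.986]]
ft_force: [-1.1, 0.4, 1.0]
grip_width: 0.0249
gripper_force: 30.0
```

```bash
python3 -c "
from h import *
print(ramp_go(.182,.09,.013))
s=env.observe();print(s['grip_width'],s['ft_force'],s['position'],s['tool_rot'])"
```

```text
(array([0.6431, 0.077 , 0.0333]), (array([-0.0001, -0.0001,  0.0142]), 'turn_z rad', np.float64(0.0)))
0.02487331324353755 [-1.05193706  0.42581995  0.962594  ] [0.64084746 0.07721181 0.04736696] [[ 3.45721820e-02  9.85750326e-01  1.64623992e-01]
 [ 9.99402203e-01 -3.41027569e-02 -5.67785472e-03]
 [ 1.71848276e-05  1.64721876e-01 -9.86340055e-01]]
```

Emit:
move_arm(plan="0 0 0.006 0 0 0 0.01;0 0 0.005 0 0 0 0.01;0 0 0.002 0 0 0 0.01;0 0 0 0 0 0 0.01")

```text
time_s: 12.88
position: [0.6458, 0.077, 0.039]
tool_rot: [[0.036, 0.984, 0.174], [0.999, -0.035, -0.006], [-0.0, 0.174, -0.985]]
ft_force: [0.7, -0.4, -0.4]
grip_width: 0.025
gripper_force: 29.9
```

Emit:
move_arm(plan="0 -0.002 0.003 0 0 0 0.01;0 0 0.002 0 0 0 0.01;0 0 0 0 0 0 0.01")

```text
time_s: 13.25
position: [0.6443, 0.0771, 0.0334]
tool_rot: [[0.036, 0.984, 0.173], [0.999, -0.035, -0.006], [-0.0, 0.173, -0.985]]
ft_force: [-2.3, 0.2, 2.6]
grip_width: 0.0249
gripper_force: 30.3
```

Emit:
move_arm(plan="0 0 0 0 0 0 0.046;0 0 0 0 0 0 0.046;0 0 0 0 0 0 0.046;0 0 -0.02 0 0 0 0.046;0 0 -0.05 0 0 0 0.046;0 0 -0.05 0 0 0 0.046;0 0 0 0.1745 0 0 0.046;0 0 0 0 0 -0.09 0.046;0 0 0 0 0 0 0.046;0 0 0 0 0 0 0.046")

```text
time_s: 14.5
position: [0.6234, 0.0778, 0.1514]
tool_rot: [[-0.052, 0.999, -0.0], [0.999, 0.052, 0.0], [0.0, -0.0, -1.0]]
ft_force: [0.0, 0.4, 0.4]
grip_width: 0.046
gripper_force: 0.0
```

```bash
python3 -c "
from h import *
print(toolgo(.5385,-.316,.15,3.2),env.observe()['position'])"
```

```text
(array([-0.3889, -0.1055,  0.0014]), 'turn_z rad', np.float64(-0.003)) [0.62344117 0.07784538 0.15142171]
```

Emit:
move_arm(plan="-0.0556 -0.0151 0 0 0 0 0.046;-0.0556 -0.0151 0 0 0 0 0.046;-0.0556 -0.0151 0 0 0 0 0.046;-0.0556 -0.0151 0 0 0 0 0.046;-0.0556 -0.0151 0 0 0 0 0.046;-0.0556 -0.0151 0 0 0 0 0.046;-0.0556 -0.0151 0 0 0 0 0.046;0 0 0.05 0 0 0 0.046;0 0 0.05 0 0 0 0.046;0 0 0.03 0 0 0 0.046;0 0 0.02 0 0 0 0.046;0 0 0 0 0 0 0.046")

```text
time_s: 16.0
position: [0.5384, -0.3159, 0.0003]
tool_rot: [[-0.053, 0.999, -0.002], [0.999, 0.053, 0.002], [0.002, -0.002, -1.0]]
ft_force: [0.2, 0.1, 0.3]
grip_width: 0.0461
gripper_force: 0.0
```

```bash
python3 -c "
from h import *
print(toolgo(.5385,-.316,-.009,3.2),env.observe()['position'])"
```

```text
(array([-0.0001,  0.0001,  0.0093]), 'turn_z rad', np.float64(-0.003)) [ 5.38404987e-01 -3.15920657e-01  3.33580297e-04]
```

Close on B, lift and turn. I'll lay it at ramp y = +30.

Emit:
move_arm(plan="0 0 0.0085 0 0 0 0.046;0 0 0 0 0 0 0.01;0 0 0 0 0 0 0.01;0 0 0 0 0 0 0.01;0 0 0 0 0 0 0.01;0 0 0 0 0 0 0.01;0 0 -0.05 0 0 0 0.01;0 0 -0.06 0 0 0 0.01;0 0 -0.05 0 0 0 0.01;0 0 0 0 0 0.09 0.01;0 0 0 0 0 0 0.01")

```text
time_s: 17.38
position: [0.539, -0.3164, 0.1529]
tool_rot: [[0.035, 0.999, -0.0], [0.999, -0.035, 0.0], [0.0, -0.0, -1.0]]
ft_force: [0.5, 0.2, -1.0]
grip_width: 0.0245
gripper_force: 30.8
```

```bash
python3 -c "
from h import *
print(ramp_go(.182,.03,.013,lift=.12))"
```

```text
(array([0.641 , 0.017 , 0.1533]), (array([ 0.3368,  0.0902, -0.0004]), 'turn_z rad', np.float64(-0.0)))
```

Emit:
move_arm(plan="0.0561 0.015 0 0 0 0 0.01;0.0561 0.015 0 0 0 0 0.01;0.0561 0.015 0 0 0 0 0.01;0.0561 0.015 0 0 0 0 0.01;0.0561 0.015 0 0 0 0 0.01;0.0561 0.015 0 0 0 0 0.01;0 0 0 -0.1745 0 0 0.01;0 -0.0087 0.049 0 0 0 0.01;0 -0.0087 0.049 0 0 0 0.01;0 -0.0017 0.01 0 0 0 0.01;0 0 0 0 0 0 0.01;0 0 0 0 0 0 0.01")

```text
time_s: 18.88
position: [0.6423, 0.0164, 0.0452]
tool_rot: [[0.036, 0.984, 0.177], [0.999, -0.035, -0.007], [-0.0, 0.177, -0.984]]
ft_force: [0.6, 0.5, -0.8]
grip_width: 0.0248
gripper_force: 30.7
```

```bash
python3 -c "
from h import *
print(ramp_go(.182,.03,.013));s=env.observe();print(s['ft_force'],s['position'])"
```

```text
(array([0.641 , 0.017 , 0.0333]), (array([ 0.0006, -0.0033,  0.0115]), 'turn_z rad', np.float64(-0.001)))
[ 0.58446466  0.53615665 -0.81209935] [0.64225099 0.01637746 0.04524473]
```

Emit:
move_arm(plan="0 -0.003 0.006 0 0 0 0.01;0 0 0.005 0 0 0 0.01;0 0 0 0 0 0 0.01;0 0 0 0 0 0 0.046;0 0 0 0 0 0 0.046;0 0 0 0 0 0 0.046;0 0 -0.02 0 0 0 0.046;0 0 -0.05 0 0 0 0.046;0 0 -0.05 0 0 0 0.046;0 0 0 0.1745 0 0 0.046;0 0 0 0 0 -0.09 0.046;0 0 0 0 0 0 0.046")

```text
time_s: 20.38
position: [0.6193, 0.0174, 0.1496]
tool_rot: [[-0.053, 0.999, -0.001], [0.999, 0.053, 0.0], [0.0, -0.001, -1.0]]
ft_force: [0.0, -0.2, 0.1]
grip_width: 0.0462
gripper_force: 0.0
```

```bash
python3 -c "
from h import *
print(toolgo(.5938,-.318,-.009,3.2),env.observe()['position'])
im,d=shot('top');print(rect(cloud('top',d),(lambda P:(P[...,0]>.5)&(P[...,0]<.7)&(P[...,1]<-.22)&(P[...,1]>-.36)&(P[...,2]>.019)&(P[...,2]<.04))(cloud('top',d))))
for r in pinpoint('top','pillar_1'): print(r,ray('top',*r['pixel'],.05).round(3))
"
```

```text
(array([-0.3336, -0.0433,  0.1585]), 'turn_z rad', np.float64(-0.003)) [0.61931717 0.01739865 0.14956315]
(array([ 0.646 , -0.2965]), array([0.1571, 0.0802]), 32.8, 427)
{'pixel': [445.3, 162.6], 'conf': 0.71} [ 0.637 -0.299  0.05 ]
{'pixel': [447.0, 180.1], 'conf': 0.6} [ 0.59  -0.305  0.05 ]
```

Emit:
move_arm(plan="-0.0556 -0.0073 0 0 0 0 0.042;-0.0556 -0.0073 0 0 0 0 0.042;-0.0556 -0.0073 0 0 0 0 0.042;-0.0556 -0.0073 0 0 0 0 0.042;-0.0556 -0.0073 0 0 0 0 0.042;-0.0556 -0.0073 0 0 0 0 0.042;0 0 0.05 0 0 0 0.042;0 0 0.05 0 0 0 0.042;0 0 0 0 0 0 0.042;0 0 0 0 0 0 0.042")

```text
time_s: 21.72
position: [0.5945, -0.3186, 0.0525]
tool_rot: [[-0.054, 0.999, 0.003], [0.999, 0.054, -0.002], [-0.002, 0.002, -1.0]]
ft_force: [0.6, -0.3, -0.0]
grip_width: 0.0419
gripper_force: 0.0
```

```bash
python3 -c "
from h import *
shot('wrist','w4.png')
for r in pinpoint('wrist','pillar_1'): print(r,wray(*r['pixel'],.0165))
print(toolgo(.593,-.318,-.009,3.2),env.observe()['position'])"
```

```text
{'pixel': [404.1, 207.1], 'conf': 0.89} [ 0.64796635 -0.31256805  0.0165    ]
{'pixel': [323.3, 209.6], 'conf': 0.86} [ 0.59216182 -0.31720052  0.0165    ]
(array([ 0.001 , -0.0018,  0.0619]), 'turn_z rad', np.float64(-0.002)) [ 0.59463953 -0.31868122  0.05291841]
```

View pics/w4.png

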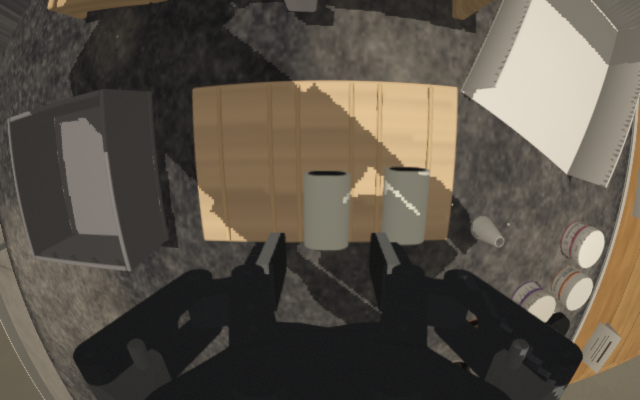

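The wrist view shows both wide pillars, C at (327,210) and D at (405,206), with clear floor between them. Descending on C.

Emit:
move_arm(plan="0 -0.0015 0.03 0 0 0 0.042;0 0 0.02 0 0 0 0.042;0 0 0.011 0 0 0 0.042;0 0 0 0 0 0 0.042;0 0 0 0 0 0 0.01;0 0 0 0 0 0 0.01;0 0 0 0 0 0 0.01;0 0 0 0 0 0 0.01;0 0 0 0 0 0 0.01")

```text
time_s: 22.95
position: [0.5927, -0.3187, -0.0094]
tool_rot: [[-0.054, 0.999, 0.002], [0.999, 0.054, -0.002], [-0.002, 0.002, -1.0]]
ft_force: [-0.3, 0.9, 7.0]
grip_width: 0.0291
gripper_force: 30.1
```

Emit:
move_arm(plan="0 0 -0.03 0 0 0 0.01;0 0 -0.06 0 0 0 0.01;0 0 -0.06 0 0 0 0.01;0 0 -0.015 0 0 0.09 0.01;0 0 0 0 0 0 0.01;0 0 0 0 0 0 0.01")

```text
time_s: 23.7
position: [0.5915, -0.3178, 0.1526]
tool_rot: [[0.034, 0.999, -0.002], [0.999, -0.034, 0.002], [0.002, -0.002, -1.0]]
ft_force: [-0.7, 0.1, -0.8]
grip_width: 0.0296
gripper_force: 29.9
```

```bash
python3 -c "
from h import *
print(ramp_go(.182,-.03,.0105,off=.0255,lift=.12));s=env.observe();print(s['ft_force'],s['grip_width'],s['position'])"
```

```text
(array([ 0.6389, -0.0429,  0.1533]), (array([ 0.2763,  0.0379, -0.0004]), 'turn_z rad', np.float64(0.001)))
[-0.71680098  0.0926686  -0.82684052] 0.02962210144693748 [ 0.59154578 -0.31780388  0.15259082]
```

Emit:
move_arm(plan="0.0553 0.0076 0 0 0 0 0.01;0.0553 0.0076 0 0 0 0 0.01;0.0553 0.0076 0 0 0 0 0.01;0.0553 0.0076 0 0 0 0 0.01;0.0553 0.0076 0 0 0 0 0.01;0 0 0 -0.1745 0 0 0.01;0 -0.0087 0.049 0 0 0 0.01;0 -0.0087 0.049 0 0 0 0.01;0 -0.0037 0.01 0 0 0 0.01;0 0 0 0 0 0 0.01;0 0 0 0 0 0 0.01")

```text
time_s: 25.08
position: [0.639, -0.0434, 0.046]
tool_rot: [[0.036, 0.984, 0.177], [0.999, -0.035, -0.007], [-0.001, 0.177, -0.984]]
ft_force: [0.4, -0.5, -0.6]
grip_width: 0.0295
gripper_force: 30.0
```

```bash
python3 -c "
from h import *
print(ramp_go(.182,-.03,.0105,off=.0255));s=env.observe();print(s['ft_force'],s['grip_width'],s['position'])"
```

```text
(array([ 0.6389, -0.0429,  0.0333]), (array([ 0.0005, -0.0023,  0.0125]), 'turn_z rad', np.float64(-0.001)))
[ 0.36791969 -0.49339322 -0.57206802] 0.02948416276551709 [ 0.63901224 -0.04343605  0.04600285]
```

Lower, but check for contact before letting the oval go.

Emit:
move_arm(plan="0 -0.002 0.006 0 0 0 0.01;0 0 0.004 0 0 0 0.01;0 0 0.002 0 0 0 0.01;0 0 0 0 0 0 0.01;0 0 0 0 0 0 0.01")

```text
time_s: 25.7
position: [0.6379, -0.0431, 0.0328]
tool_rot: [[0.036, 0.984, 0.174], [0.999, -0.035, -0.006], [-0.0, 0.174, -0.985]]
ft_force: [-5.3, 0.7, 8.7]
grip_width: 0.0295
gripper_force: 30.8
```

Emit:
move_arm(plan="0 0 0 0 0 0 0.034;0 0 0 0 0 0 0.044;0 0 0 0 0 0 0.044;0 0 0 0 0 0 0.044;0 0 -0.02 0 0 0 0.044;0 0 -0.05 0 0 0 0.044;0 0 -0.05 0 0 0 0.044;0 0 0 0.1745 0 0 0.044;0 0 0 0 0 -0.09 0.044;0 0 0 0 0 0 0.044;0 0 0 0 0 0 0.044")

```text
time_s: 27.08
position: [0.617, -0.0424, 0.15]
tool_rot: [[-0.052, 0.999, -0.0], [0.999, 0.052, 0.0], [0.0, -0.0, -1.0]]
ft_force: [1.3, 0.5, -0.8]
grip_width: 0.0441
gripper_force: 0.0
```

```bash
python3 -c "
from h import *
print(toolgo(.647,-.311,-.0095,3.2),env.observe()['position'])"
```

```text
(array([-0.2698,  0.0159,  0.1595]), 'turn_z rad', np.float64(-0.004)) [ 0.6170025  -0.04238052  0.15004883]
```

Emit:
move_arm(plan="-0.054 0.0032 0 0 0 0 0.044;-0.054 0.0032 0 0 0 0 0.044;-0.054 0.0032 0 0 0 0 0.044;-0.054 0.0032 0 0 0 0 0.044;-0.054 0.0032 0 0 0 0 0.044;0 0 0 0 0 0 0.044;0 0 0.05 0 0 0 0.044;0 0 0.05 0 0 0 0.044;0 0 0.03 0 0 0 0.044;0 0 0.02 0 0 0 0.044;0 0 0.0085 0 0 0 0.044;0 0 0 0 0 0 0.044")

```text
time_s: 28.58
position: [0.6479, -0.3106, -0.0081]
tool_rot: [[-0.054, 0.999, -0.0], [0.999, 0.054, 0.0], [0.0, -0.0, -1.0]]
ft_force: [0.0, -0.3, 0.4]
grip_width: 0.0442
gripper_force: 0.0
```

Emit:
move_arm(plan="0 0 0 0 0 0 0.01;0 0 0 0 0 0 0.01;0 0 0 0 0 0 0.01;0 0 0 0 0 0 0.01;0 0 0 0 0 0 0.01")

```text
time_s: 29.2
position: [0.6484, -0.3113, -0.007]
tool_rot: [[-0.054, 0.999, 0.002], [0.999, 0.054, -0.001], [-0.001, 0.002, -1.0]]
ft_force: [-0.6, 1.9, 6.0]
grip_width: 0.0295
gripper_force: 30.1
```

Emit:
move_arm(plan="0 0 -0.03 0 0 0 0.01;0 0 -0.06 0 0 0 0.01;0 0 -0.06 0 0 0 0.01;0 0 -0.012 0 0 0.09 0.01;0 0 0 0 0 0 0.01;0 0 0 0 0 0 0.01")

```text
time_s: 29.95
position: [0.6473, -0.3109, 0.152]
tool_rot: [[0.034, 0.999, -0.002], [0.999, -0.034, 0.002], [0.001, -0.002, -1.0]]
ft_force: [-0.6, 0.3, -1.4]
grip_width: 0.0297
gripper_force: 29.8
```

```bash
python3 -c "
from h import *
print(ramp_go(.182,-.09,.0105,off=.0245,lift=.12));s=env.observe();print(s['ft_force'],s['grip_width'],s['position'])"
```

```text
(array([ 0.6367, -0.1029,  0.1543]), (array([ 0.2075, -0.0178, -0.002 ]), 'turn_z rad', np.float64(0.0)))
[-0.56844556  0.27541657 -1.44173657] 0.02967691636716463 [ 0.64726764 -0.3108647   0.15198788]
```

Emit:
move_arm(plan="0.0519 -0.0045 0 0 0 0 0.01;0.0519 -0.0045 0 0 0 0 0.01;0.0519 -0.0045 0 0 0 0 0.01;0.0519 -0.0045 0 0 0 0 0.01;0 0 0 -0.1745 0 0 0.01;0 -0.0087 0.049 0 0 0 0.01;0 -0.0087 0.049 0 0 0 0.01;0 -0.0037 0.008 0 0 0 0.01;0 0 0 0 0 0 0.01;0 0 0 0 0 0 0.01")

```text
time_s: 31.2
position: [0.6359, -0.1034, 0.0475]
tool_rot: [[0.036, 0.984, 0.176], [0.999, -0.035, -0.007], [-0.001, 0.177, -0.984]]
ft_force: [0.1, 0.5, -0.9]
grip_width: 0.0294
gripper_force: 29.9
```

```bash
python3 -c "
from h import *
print(ramp_go(.182,-.09,.0105,off=.0245));s=env.observe();print(s['ft_force'],s['grip_width'],s['position'])"
```

```text
(array([ 0.6367, -0.1029,  0.0343]), (array([ 0.0005, -0.0016,  0.0131]), 'turn_z rad', np.float64(-0.001)))
[ 0.08302699  0.48408273 -0.87994239] 0.02943811544085542 [ 0.63593273 -0.10335514  0.04751863]
```

Emit:
move_arm(plan="0 -0.0015 0.006 0 0 0 0.01;0 0 0.004 0 0 0 0.01;0 0 0.002 0 0 0 0.01;0 0 0 0 0 0 0.01;0 0 0 0 0 0 0.01")

```text
time_s: 31.82
position: [0.6354, -0.103, 0.0352]
tool_rot: [[0.036, 0.984, 0.174], [0.999, -0.035, -0.007], [-0.001, 0.174, -0.985]]
ft_force: [-8.1, 1.4, 13.5]
grip_width: 0.0294
gripper_force: 31.2
```

Emit:
move_arm(plan="0 0 0 0 0 0 0.034;0 0 0 0 0 0 0.044;0 0 0 0 0 0 0.044;0 0 0 0 0 0 0.044;0 0 -0.02 0 0 0 0.044;0 0 -0.05 0 0 0 0.044;0 0 -0.05 0 0 0 0.044;0 0 -0.03 0.1745 0 0 0.044;0 -0.05 0 0 0 0 0.044;0 -0.06 0 0 0 0 0.044;0 -0.06 0 0 0 0 0.044;0 0 0 0 0 0 0.044")

```text
time_s: 33.33
position: [0.4368, -0.0951, 0.1753]
tool_rot: [[0.036, 0.999, 0.014], [0.999, -0.036, 0.001], [0.002, 0.013, -1.0]]
ft_force: [-0.5, -0.3, -0.0]
grip_width: 0.0439
gripper_force: 0.0
```

Emit:
move_arm(plan="0 0 0 0 0 0.1745 0.044;0 0 0 0 0 0.1745 0.044;0 0 0 0 0 0.1745 0.044;0 0 0 0 0 0.1745 0.044;0 0 0 0 0 0.1745 0.044;0 0 0 0 0 0.1745 0.044;0 0 0 0 0 0.1745 0.044;0 0 0 0 0 0.1745 0.044;0 0 0 0 0 0.1745 0.044;0 0 0 0 0 0 0.044;0 0 0 0 0 0 0.044")

```text
time_s: 34.7
position: [0.4408, -0.0962, 0.1755]
tool_rot: [[0.999, -0.031, 0.016], [-0.031, -1.0, 0.0], [0.016, -0.001, -1.0]]
ft_force: [0.4, 0.1, -0.0]
grip_width: 0.044
gripper_force: 0.0
```

Run:
```python
from h import *
s=env.observe();print(s['position'],s['q'],toolgo(.5465,-.0097,.15,-92))
im,d=shot('top','t2.png');P=cloud('top',d)
L=(P-RO)@RR; n=L[...,2]-(.016+L[...,0]*np.tan(np.radians(10)))
m=(L[...,0]>.126)&(L[...,0]<.22)&(abs(L[...,1])<.145)&(n>.009)
for c in comps(L,m,20): print(rect(L,c),np.percentile(n[c],95).round(3))
k=(abs(L[...,0]-.092)<.02)&(abs(L[...,1])<.02)&(L[...,2]>.09);print('knob',np.median(P[k],0),np.percentile(P[k][:,2],[50,90]),k.sum())
print([(r['conf'],ray('top',*r['pixel'],.09)) for r in pinpoint('top','knob')])
cv2.imwrite('pics/t2c.png',cv2.resize(im[100:280,200:480,::-1],None,fx=2.5,fy=2.5,interpolation=cv2.INTER_CUBIC))
```

```text
[ 0.44077665 -0.09621262  0.17547528] [-27.68578432  13.33910609  93.15715687   0.45136731  72.68565057
  63.96778739] (array([ 0.1026, -0.0897,  0.0272]), 'turn_z rad', np.float64(0.004))
(array([ 0.1789, -0.0287]), array([0.0312, 0.0497]), 1.9, 221) 0.024
(array([ 0.1879, -0.1101]), array([0.0163, 0.0116]), 28.2, 21) 0.023
(array([0.1372, 0.089 ]), array([0.021 , 0.0498]), 1.6, 139) 0.03
(array([0.1373, 0.029 ]), array([0.0207, 0.0499]), 0.7, 134) 0.03
knob [ 0.5461034  -0.0091053   0.09990679] [0.09990679 0.10263838] 63
[(0.65, array([ 0.54936033, -0.01380738,  0.09      ]))]
```

View pics/t2c.png

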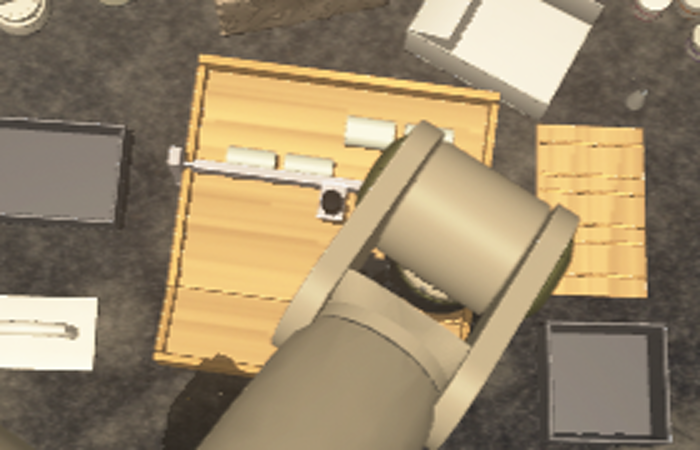

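The two rounds rest on the gate at (250,158) and (308,162), and the ovals stayed on the load line at (370,130) and (440,130). Next is the knob.

Emit:
move_arm(plan="0 0 0 0 -0.016 0 0.044;0.0342 -0.03 0 0 0 0 0.044;0.0342 -0.03 0 0 0 0 0.044;0.0342 -0.03 0 0 0 0 0.044;0 0 0.03 0 0 0 0.044;0 0 0.03 0 0 0 0.044;0 0 0 0 0 0 0.044;0 0 0 0 0 0 0.044")

```text
time_s: 35.8
position: [0.5466, -0.0098, 0.1166]
tool_rot: [[0.999, -0.034, 0.001], [-0.034, -0.999, 0.0], [0.001, -0.0, -1.0]]
ft_force: [-0.2, 0.5, 0.1]
grip_width: 0.0438
gripper_force: 0.0
```

Run:
```python
from h import *
s=env.observe();print(s['position'],s['tool_rot'][:,2],toolgo(.546,-.0094,.063,-92))
im,d=shot('wrist','w5.png');c=viewer.calibration('wrist')
print([(r['conf'],r['pixel'],wray(*r['pixel'],.091)) for r in pinpoint('wrist','knob')])
R=np.array(c['R']);t=np.array(c['t'])
v,u=np.mgrid[0:400,0:640];a=np.stack([u-c['cx'],v-c['cy']],-1)/c['fx'];r=np.linalg.norm(a,axis=-1,keepdims=True)
p=np.concatenate([a*np.tan(r)/np.maximum(r,1e-9),np.ones_like(r)],-1)*d[...,None];W=(p-t)@R
m=(np.hypot(W[...,0]-.546,W[...,1]+.0094)<.02)&(W[...,2]>.05)&(W[...,2]<.11)&(r[...,0]<1.2)
h,e=np.histogram(W[m][:,2],bins=np.arange(.05,.112,.003));print(dict(zip(e.round(3),h)))
k=m&(W[...,2]>.094);print('knob top',rect(W,k),np.median(W[k],0))
```

```text
[ 0.54664076 -0.00984399  0.11663619] [ 1.29978836e-03  2.68496076e-04 -9.99999119e-01] (array([-0.0007, -0.0004,  0.0536]), 'turn_z rad', np.float64(0.001))
[]
{np.float64(0.05): np.int64(0), np.float64(0.053): np.int64(0), np.float64(0.056): np.int64(0), np.float64(0.059): np.int64(0), np.float64(0.062): np.int64(0), np.float64(0.065): np.int64(1), np.float64(0.068): np.int64(675), np.float64(0.071): np.int64(54), np.float64(0.074): np.int64(0), np.float64(0.077): np.int64(0), np.float64(0.08): np.int64(0), np.float64(0.083): np.int64(10), np.float64(0.086): np.int64(35), np.float64(0.089): np.int64(34), np.float64(0.092): np.int64(47), np.float64(0.095): np.int64(43), np.float64(0.098): np.int64(478), np.float64(0.101): np.int64(413), np.float64(0.104): np.int64(0), np.float64(0.107): np.int64(0)}
knob top (array([ 0.5476, -0.0088]), array([0.0213, 0.0215]), 8.8, 948) [ 0.54836368 -0.00881716  0.10087987]
```

View pics/w5.png

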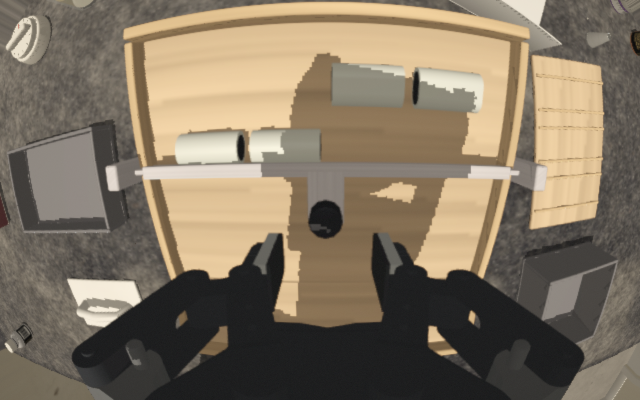

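The knob is at (325,219): its top is at z 0.1005 and the bracket at 0.070. The pillars are where expected.

Emit:
move_arm(plan="0.001 -0.001 0.03 0 0 0 0.044;0 0 0.025 0 0 0 0.044;0 0 0 0 0 0 0.044;0 0 0 0 0 0 0.01;0 0 0 0 0 0 0.01;0 0 0 0 0 0 0.01;0 0 0 0 0 0 0.01;0 0 0 0 0 0 0.01", grip_force=50)

```text
time_s: 36.9
position: [0.5479, -0.0084, 0.0622]
tool_rot: [[0.999, -0.034, 0.003], [-0.034, -0.999, 0.001], [0.003, -0.001, -1.0]]
ft_force: [-0.8, 3.1, 6.5]
grip_width: 0.02
gripper_force: 48.9
```

Emit:
move_arm(plan="0 0 -0.008 0 0 0 0.01;0 0 -0.01 0 0 0 0.01;0 0 -0.01 0 0 0 0.01;0 0 -0.008 0 0 0 0.01;0 0 0 0 0 0 0.01;0 0 0 0 0 0 0.01")

```text
time_s: 37.65
position: [0.5478, -0.0084, 0.0967]
tool_rot: [[0.999, -0.035, 0.002], [-0.035, -0.999, 0.001], [0.002, -0.001, -1.0]]
ft_force: [4.5, 3.5, -4.5]
grip_width: 0.0197
gripper_force: 49.0
```

Emit:
move_arm(plan="0 0 -0.002 0 0 0 0.01;0 0 0 0 0 0 0.01;0 0 0 0 0 0 0.01;0 0 0 0 0 0 0.01;0 0 0 0 0 0 0.01;0 0 0 0 0 0 0.01;0 0 0 0 0 0 0.01;0 0 0 0 0 0 0.01")

```text
time_s: 38.65
position: [0.5478, -0.0084, 0.0984]
tool_rot: [[0.999, -0.035, 0.002], [-0.035, -0.999, 0.001], [0.002, -0.001, -1.0]]
ft_force: [6.0, 4.2, -6.7]
grip_width: 0.0197
gripper_force: 50.2
```

Run:
```python
from h import *
print(env.observe()['position'],env.observe()['ft_force'])
im,d=shot('wrist','w6.png')
```

```text
[ 0.54776972 -0.00836696  0.09839686] [ 6.01139737  4.21016805 -6.6698071 ]
```

View pics/w6.png

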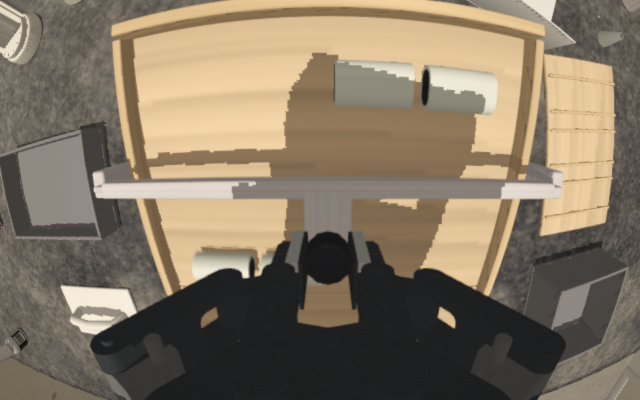

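The gate is up. The rounds have rolled down (225,265) and the ovals stayed put. Now lowering the gate.

Emit:
move_arm(plan="0 0 -0.0005 0 0 0 0.01;0 0 0.01 0 0 0 0.01;0 0 0.01 0 0 0 0.01;0 0 0.01 0 0 0 0.01;0 0 0.0075 0 0 0 0.01;0 0 0 0 0 0 0.01;0 0 0 0 0 0 0.044;0 0 0 0 0 0 0.044;0 0 0 0 0 0 0.044;0 0 0 0 0 0 0.044", grip_force=30)

```text
time_s: 39.95
position: [0.547, -0.0088, 0.0615]
tool_rot: [[0.999, -0.035, -0.0], [-0.035, -0.999, 0.001], [-0.0, -0.001, -1.0]]
ft_force: [-0.1, -0.2, 0.3]
grip_width: 0.0441
gripper_force: 0.0
```

Emit:
move_arm(plan="0 0 -0.05 0 0 0 0.044;0 0 -0.06 0 0 0 0.044;0 0 0 0 0 -0.1745 0.044;0 0 0 0 0 -0.1745 0.044;0 0 0 0 0 -0.1745 0.044;0 0 0 0 0 -0.1745 0.044;0 0 0 0 0 -0.1745 0.044;0 0 0 0 0 -0.1745 0.044;0 0 0 0 0 -0.1745 0.044;0 0 0 0 0 -0.1745 0.044;0 0 0 0 0 -0.1745 0.044;0 0 0 0 0 0 0.044")

```text
time_s: 41.45
position: [0.547, -0.0088, 0.1714]
tool_rot: [[0.036, 0.999, -0.0], [0.999, -0.036, 0.001], [0.001, -0.0, -1.0]]
ft_force: [1.0, -0.2, -0.3]
grip_width: 0.0441
gripper_force: 0.0
```

```bash
cat >> h.py <<'E'
def wcloud():
    im,d=shot('wrist');c=viewer.calibration('wrist');R=np.array(c['R']);t=np.array(c['t'])
    v,u=np.mgrid[0:400,0:640];a=np.stack([u-c['cx'],v-c['cy']],-1)/c['fx'];r=np.linalg.norm(a,axis=-1,keepdims=True)
    W=(np.concatenate([a*np.tan(r)/np.maximum(r,1e-9),np.ones_like(r)],-1)*d[...,None]-t)@R
    W[(r[...,0]>1.2)|(d<=0)]=9
    return im,W
def pillars(W,lo=.009):
    L=(W-RO)@RR;s=np.where(L[...,0]>0,L[...,0]*np.tan(np.radians(10)),-L[...,0]*np.tan(np.radians(12)))
    n=L[...,2]-.016-s
    for m,z in(((L[...,0]>.126)&(L[...,0]<.22),'up'),((L[...,0]>-.06)&(L[...,0]<.06),'foot')):
        for c in comps(L,m&(abs(L[...,1])<.145)&(n>lo)&(n<.045),20):
            r=rect(L,c);w=RO+RR@np.r_[r[0],0];print(z,'ramp',r,'world',w[:2].round(4),'h95',np.percentile(n[c],95).round(3))
E
python3 - <<'E'
from h import *
s=env.observe();print(s['position'],s['q'],s['ft_force'])
im,d=shot('top','t3.png');pillars(cloud('top',d))
im,W=wcloud();print('wrist');pillars(W)
E
```

```text
[ 0.54696623 -0.00878368  0.17143418] [-1.33399787e+01  2.32880629e+01  7.86092401e+01  3.23574186e-02
  7.81314754e+01 -1.12572090e+01] [ 1.00439588 -0.1598988  -0.27753769]
up ramp (array([ 0.1794, -0.0927]), array([0.0305, 0.0448]), 1.0, 183) world [ 0.6316 -0.1054] h95 0.025
wrist
up ramp (array([ 0.179, -0.028]), array([0.0511, 0.0307]), 89.4, 1663) world [ 0.6334 -0.0407] h95 0.023
up ramp (array([ 0.1823, -0.0722]), array([0.0194, 0.0233]), 86.5, 308) world [ 0.6352 -0.085 ] h95 0.023
foot ramp (array([-0.0001,  0.0899]), array([0.0262, 0.0512]), 0.3, 1286) world [0.4585 0.0833] h95 0.027
foot ramp (array([-0.    ,  0.0301]), array([0.0506, 0.0263]), 89.1, 1262) world [0.4566 0.0236] h95 0.027
```

```bash
cat >> h.py <<'E'
def scene():
    im,d=shot('top');P=cloud('top',d);L=(P-RO)@RR
    k=(abs(L[...,0]-.092)<.02)&(abs(L[...,1])<.02)&(P[...,2]>.08)&(P[...,2]<.15);print('knob z',np.percentile(P[k][:,2],[50,90]) if k.any() else None)
    for n,c,a,b in(('tray',(.594,.29),.025,.06),('bin',(.4005,-.301),.045,.08)):
        m=(abs(P[...,0]-c[0])<.13)&(abs(P[...,1]-c[1])<.15)&(P[...,2]>a)&(P[...,2]<b)
        if n=='bin': m&=(P[...,0]<.485)
        if n=='tray': m&=(P[...,1]>.175)
        cs=comps(P,m,60)
        for q in cs: print(n,rect(P,q))
    pillars(P)
E
python3 - <<'E'
from h import *
scene();print(toolgo(.4585,.0833,.0005,-2))
E
```

```text
knob z None
tray (array([0.5689, 0.3066]), array([0.1122, 0.1811]), 1.6, 495)
bin (array([ 0.4006, -0.3006]), array([0.1207, 0.1222]), 4.3, 497)
up ramp (array([ 0.1788, -0.0925]), array([0.0298, 0.0447]), 1.8, 180) world [ 0.631  -0.1052] h95 0.024
(array([ 0.0885, -0.0919,  0.171 ]), 'turn_z rad', np.float64(-0.003))
```

The tray has been knocked to (0.569, 0.307). Picking the first round one.

Emit:
move_arm(plan="0.0443 -0.046 0 0 0 0 0.044;0.0443 -0.046 0 0 0 0 0.044;0 0 0.05 0 0 0 0.044;0 0 0.05 0 0 0 0.044;0 0 0.04 0 0 0 0.044;0 0 0.02 0 0 0 0.044;0 0 0 0 0 0 0.044;0 0 0.0095 0 0 0 0.044;0 0 0 0 0 0 0.044")

```text
time_s: 42.72
position: [0.4602, 0.0812, 0.0022]
tool_rot: [[0.035, 0.999, 0.0], [0.999, -0.035, 0.001], [0.001, 0.0, -1.0]]
ft_force: [-1.0, 0.9, 0.8]
grip_width: 0.0442
gripper_force: 0.0
```

Emit:
move_arm(plan="0 0 0 0 0 0 0.01;0 0 0 0 0 0 0.01;0 0 0 0 0 0 0.01;0 0 0 0 0 0 0.01;0 0 0 0 0 0 0.01")

```text
time_s: 43.35
position: [0.4603, 0.0812, 0.0027]
tool_rot: [[0.035, 0.999, 0.001], [0.999, -0.035, 0.001], [0.001, 0.001, -1.0]]
ft_force: [-1.0, -0.4, 6.4]
grip_width: 0.0247
gripper_force: 29.5
```

Emit:
move_arm(plan="0 0 -0.03 0 0 0 0.01;0 0 -0.05 0 0 0 0.01;0 0 -0.05 0 0 -0.06 0.01;0 0 0 0 0 0 0.01;0 0 0 0 0 0 0.01")

```text
time_s: 43.98
position: [0.4596, 0.0811, 0.1314]
tool_rot: [[-0.025, 1.0, -0.001], [1.0, 0.025, 0.001], [0.001, -0.001, -1.0]]
ft_force: [1.0, -0.2, -0.7]
grip_width: 0.0247
gripper_force: 29.8
```

```bash
python3 -c "
from h import *
print(toolgo(.567,.350,-.006,1.6));s=env.observe();print(s['position'],s['grip_width'])"
```

```text
(array([0.266 , 0.1142, 0.1375]), 'turn_z rad', np.float64(-0.003))
[0.4595768  0.08112659 0.13143405] 0.024743889445976455
```

Emit:
move_arm(plan="0.0532 0.0228 0 0 0 0 0.01;0.0532 0.0228 0 0 0 0 0.01;0.0532 0.0228 0 0 0 0 0.01;0.0532 0.0228 0 0 0 0 0.01;0.0532 0.0228 0 0 0 0 0.01;0 0 0.05 0 0 0 0.01;0 0 0.05 0 0 0 0.01;0 0 0.025 0 0 0 0.01;0 0 0.01 0 0 0 0.01;0 0 0 0 0 0 0.01")

```text
time_s: 45.22
position: [0.5671, 0.3498, -0.0036]
tool_rot: [[-0.025, 1.0, -0.002], [1.0, 0.025, 0.0], [0.0, -0.002, -1.0]]
ft_force: [0.4, -0.2, -0.4]
grip_width: 0.0247
gripper_force: 29.8
```

Emit:
move_arm(plan="0 0 0 0 0 0 0.03;0 0 0 0 0 0 0.044;0 0 0 0 0 0 0.044;0 0 0 0 0 0 0.044;0 0 -0.05 0 0 0 0.044;0 0 -0.05 0 0 0 0.044;0 0 -0.05 0 0 0.06 0.044;0 0 0 0 0 0 0.044")

```text
time_s: 46.22
position: [0.5689, 0.3505, 0.152]
tool_rot: [[0.035, 0.999, 0.008], [0.999, -0.035, 0.004], [0.004, 0.008, -1.0]]
ft_force: [-0.4, -0.3, -0.9]
grip_width: 0.0438
gripper_force: 0.0
```

```bash
python3 -c "
from h import *
print(toolgo(.4566,.0236,.0015,-2));s=env.observe();print(s['position'],s['grip_width']);scene()"
```

```text
(array([-0.3313, -0.1019,  0.1483]), 'turn_z rad', np.float64(-0.0))
[0.56891814 0.35054733 0.15196116] 0.04383349121412093
knob z [0.09872752 0.10160802]
tray (array([0.5694, 0.3017]), array([0.112 , 0.1718]), 1.0, 378)
tray (array([0.5681, 0.3511]), array([0.0506, 0.0219]), 88.8, 136)
bin (array([ 0.4005, -0.3003]), array([0.1203, 0.1218]), 4.5, 498)
up ramp (array([ 0.1792, -0.0289]), array([0.0501, 0.0308]), 89.7, 230) world [ 0.6336 -0.0416] h95 0.024
up ramp (array([ 0.1791, -0.0898]), array([0.0303, 0.0505]), 0.3, 233) world [ 0.6314 -0.1025] h95 0.024
foot ramp (array([0.0004, 0.0293]), array([0.0499, 0.0258]), 89.3, 195) world [0.4569 0.0228] h95 0.028
```

Emit:
move_arm(plan="-0.0552 -0.0168 0 0 0 0 0.044;-0.0552 -0.0168 0 0 0 0 0.044;-0.0552 -0.0168 0 0 0 0 0.044;-0.0552 -0.0168 0 0 0 0 0.044;-0.0552 -0.0168 0 0 0 0 0.044;-0.0552 -0.0168 0 0 0 0 0.044;0 0 0.05 0 0 0 0.044;0 0 0.05 0 0 0 0.044;0 0 0.03 0 0 0 0.044;0 0 0 0 0 0 0.044")

```text
time_s: 47.52
position: [0.4531, 0.0228, 0.0149]
tool_rot: [[0.035, 0.999, -0.006], [0.999, -0.035, 0.002], [0.002, -0.007, -1.0]]
ft_force: [-0.2, -0.7, 0.8]
grip_width: 0.0439
gripper_force: 0.0
```

```bash
python3 -c "
from h import *
print(toolgo(.4568,.0232,.0015,-2));im,W=wcloud();pillars(W)"
```

```text
(array([0.0005, 0.0037, 0.0134]), 'turn_z rad', np.float64(0.0))
up ramp (array([ 0.1797, -0.0512]), array([0.099 , 0.0334]), 89.1, 2440) world [ 0.6333 -0.0639] h95 0.025
foot ramp (array([0.0008, 0.0301]), array([0.0514, 0.026 ]), 90.0, 4968) world [0.4573 0.0236] h95 0.028
foot ramp (array([-0.025 ,  0.0307]), array([0.014, 0.023]), 36.7, 874) world [0.4316 0.0251] h95 0.044
foot ramp (array([0.0219, 0.0307]), array([0.0229, 0.0143]), 51.9, 809) world [0.4785 0.0234] h95 0.044
```

Emit:
move_arm(plan="0 0.004 0.005 0 0 0 0.044;0 0 0.008 0 0 0 0.044;0 0 0 0 0 0 0.044;0 0 0 0 0 0 0.01;0 0 0 0 0 0 0.01;0 0 0 0 0 0 0.01;0 0 0 0 0 0 0.01;0 0 0 0 0 0 0.01")

```text
time_s: 48.58
position: [0.459, 0.0224, 0.0043]
tool_rot: [[0.035, 0.999, 0.0], [0.999, -0.035, 0.001], [0.001, 0.0, -1.0]]
ft_force: [-2.7, 0.5, 5.8]
grip_width: 0.0248
gripper_force: 29.6
```

Emit:
move_arm(plan="0 0 -0.03 0 0 0 0.01;0 0 -0.05 0 0 0 0.01;0 0 -0.05 0 0 -0.06 0.01;0 0 0 0 0 0 0.01;0 0 0 0 0 0 0.01")

```text
time_s: 49.2
position: [0.4586, 0.0223, 0.1333]
tool_rot: [[-0.025, 1.0, -0.001], [1.0, 0.025, 0.001], [0.001, -0.001, -1.0]]
ft_force: [-0.4, -1.2, -0.3]
grip_width: 0.0247
gripper_force: 29.8
```

```bash
python3 -c "
from h import *
print(toolgo(.570,.258,-.005,1.6));s=env.observe();print(s['position'],s['grip_width'])"
```

```text
(array([0.2327, 0.1173, 0.1384]), 'turn_z rad', np.float64(-0.003))
[0.45862227 0.02232542 0.13329786] 0.024706162787127225
```

Emit:
move_arm(plan="0.0465 0.0235 0 0 0 0 0.01;0.0465 0.0235 0 0 0 0 0.01;0.0465 0.0235 0 0 0 0 0.01;0.0465 0.0235 0 0 0 0 0.01;0.0465 0.0235 0 0 0 0 0.01;0 0 0 0 0 0 0.01;0 0 0.05 0 0 0 0.01;0 0 0.05 0 0 0 0.01;0 0 0.025 0 0 0 0.01;0 0 0.01 0 0 0 0.01;0 0 0 0 0 0 0.01")

```text
time_s: 50.58
position: [0.5704, 0.2572, -0.0013]
tool_rot: [[-0.025, 1.0, -0.001], [1.0, 0.025, 0.0], [0.0, -0.001, -1.0]]
ft_force: [0.4, 1.1, -1.1]
grip_width: 0.0246
gripper_force: 29.8
```

Emit:
move_arm(plan="0 0 0 0 0 0 0.03;0 0 0 0 0 0 0.044;0 0 0 0 0 0 0.044;0 0 0 0 0 0 0.044;0 0 -0.05 0 0 0 0.044;0 0 -0.05 0 0 0 0.044;0 0 -0.05 0 0 0.06 0.044;0 0 0 0 0 0 0.044;0 0 0 0 0 0 0.044")

```text
time_s: 51.7
position: [0.5702, 0.2575, 0.1485]
tool_rot: [[0.034, 0.999, -0.001], [0.999, -0.034, 0.0], [0.0, -0.001, -1.0]]
ft_force: [-0.1, 0.3, -0.9]
grip_width: 0.0442
gripper_force: 0.0
```

```bash
python3 -c "
from h import *
scene();s=env.observe();print(s['position'],s['grip_width'])
p=ramp_tcp(.179,-.029,.0105,.0255);p2=p+np.array([0,0,.06]);print(p,toolgo(*p2,-2))"
```

```text
knob z [0.09973858 0.1017713 ]
tray (array([0.5708, 0.2503]), array([0.1115, 0.0687]), 1.5, 184)
tray (array([0.5725, 0.2513]), array([0.02  , 0.0381]), 5.8, 90)
bin (array([ 0.4003, -0.3002]), array([0.1202, 0.121 ]), 4.4, 489)
up ramp (array([ 0.1798, -0.0288]), array([0.0314, 0.05  ]), 1.3, 227) world [ 0.6342 -0.0416] h95 0.024
up ramp (array([ 0.179 , -0.0897]), array([0.0305, 0.0503]), 1.0, 234) world [ 0.6313 -0.1024] h95 0.024
[0.5700708  0.25745669 0.14783603] 0.04378306208661585
[ 0.63598201 -0.04182025  0.03279041] (array([-0.2968,  0.0764,  0.0548]), 'turn_z rad', np.float64(0.0))
```

Emit:
move_arm(plan="-0.0596 0.0156 0 0 0 0 0.044;-0.0596 0.0156 0 0 0 0 0.044;-0.0596 0.0156 0 0 0 0 0.044;-0.0596 0.0156 0 0 0 0 0.044;-0.0596 0.0156 0 0 0 0 0.044;0 0 0 -0.1745 0 0 0.044;0 -0.0087 0.04 0 0 0 0.044;0 -0.0087 0.04 0 0 0 0.044;0 0 0 0 0 0 0.044;0 0 0 0 0 0 0.044")

```text
time_s: 53.0
position: [0.6357, -0.0429, 0.0681]
tool_rot: [[0.035, 0.984, 0.174], [0.999, -0.034, -0.006], [0.0, 0.174, -0.985]]
ft_force: [-0.0, -0.1, 0.9]
grip_width: 0.044
gripper_force: 0.0
```

```bash
python3 -c "
from h import *
print(toolgo(.6379,-.0425,.0328,-2));im,W=wcloud();pillars(W);s=env.observe();print(s['position'])"
```

```text
(array([ 0.0004, -0.004 ,  0.0351]), 'turn_z rad', np.float64(0.0))
up ramp (array([ 0.1798, -0.028 ]), array([0.0515, 0.0308]), 89.1, 4474) world [ 0.6342 -0.0408] h95 0.023
up ramp (array([ 0.1793, -0.0815]), array([0.038 , 0.0307]), 88.6, 2366) world [ 0.6318 -0.0942] h95 0.023
[ 0.63595652 -0.04290462  0.06861641]
```

Emit:
move_arm(plan="0 -0.0035 0.015 0 0 0 0.044;0 0 0.012 0 0 0 0.044;0 0 0.006 0 0 0 0.044;0 0 0 0 0 0 0.044;0 0 0 0 0 0 0.01;0 0 0 0 0 0 0.01;0 0 0 0 0 0 0.01;0 0 0 0 0 0 0.01;0 0 0 0 0 0 0.01")

```text
time_s: 54.18
position: [0.6375, -0.0429, 0.0344]
tool_rot: [[0.035, 0.984, 0.174], [0.999, -0.034, -0.006], [0.001, 0.174, -0.985]]
ft_force: [-1.2, 0.6, 4.4]
grip_width: 0.0297
gripper_force: 30.0
```

Emit:
move_arm(plan="0 0 -0.03 0 0 0 0.01;0 0 -0.05 0 0 0 0.01;0 0 -0.05 0 0 0 0.01;0 0 0 0.1745 0 0 0.01;0 0 0 0 0 -0.112 0.01;0 0 0 0 0 0 0.01;0 0 0 0 0 0 0.01")

```text
time_s: 55.05
position: [0.6144, -0.0421, 0.1618]
tool_rot: [[-0.075, 0.997, -0.001], [0.997, 0.075, 0.001], [0.001, -0.001, -1.0]]
ft_force: [0.5, 0.6, 0.2]
grip_width: 0.0294
gripper_force: 29.9
```

```bash
python3 -c "
from h import *
print(toolgo(.4024,-.3272,.005,4.4));scene();s=env.observe();print(s['position'],s['grip_width'])"
```

```text
(array([-0.2686, -0.2327,  0.1567]), 'turn_z rad', np.float64(-0.002))
knob z None
tray (array([0.569 , 0.3065]), array([0.1121, 0.1809]), 1.6, 406)
tray (array([0.5686, 0.3513]), array([0.0215, 0.0511]), 0.3, 137)
tray (array([0.5728, 0.2571]), array([0.0232, 0.0491]), 4.2, 137)
bin (array([ 0.4005, -0.3004]), array([0.1202, 0.1216]), 4.4, 490)
up ramp (array([ 0.1792, -0.1035]), array([0.023, 0.03 ]), 89.2, 98) world [ 0.631  -0.1162] h95 0.023
[ 0.61445091 -0.04208184  0.16196075] 0.029772895508546095
```

Emit:
move_arm(plan="-0.0448 -0.0388 0 0 0 0 0.01;-0.0448 -0.0388 0 0 0 0 0.01;-0.0448 -0.0388 0 0 0 0 0.01;-0.0448 -0.0388 0 0 0 0 0.01;-0.0448 -0.0388 0 0 0 0 0.01;-0.0448 -0.0388 0 0 0 0 0.01;0 0 0 0 0 0 0.01;0 0 0.05 0 0 0 0.01;0 0 0.05 0 0 0 0.01;0 0 0.04 0 0 0 0.01;0 0 0.01 0 0 0 0.01;0 0 0 0 0 0 0.01")

```text
time_s: 56.6
position: [0.4039, -0.3278, 0.0125]
tool_rot: [[-0.077, 0.997, 0.0], [0.997, 0.077, 0.0], [0.0, 0.0, -1.0]]
ft_force: [0.5, -0.2, 0.6]
grip_width: 0.0297
gripper_force: 30.0
```

Emit:
move_arm(plan="0 0 0 0 0 0 0.032;0 0 0 0 0 0 0.044;0 0 0 0 0 0 0.044;0 0 0 0 0 0 0.044;0 0 -0.05 0 0 0 0.044;0 0 -0.05 0 0 0 0.044;0 0 -0.05 0 0 0.112 0.044;0 0 0 0 0 0 0.044;0 0 0 0 0 0 0.044")

```text
time_s: 57.72
position: [0.403, -0.3277, 0.1612]
tool_rot: [[0.034, 0.999, -0.001], [0.999, -0.034, 0.002], [0.002, -0.001, -1.0]]
ft_force: [-0.5, 0.2, -1.1]
grip_width: 0.0439
gripper_force: 0.0
```

```bash
python3 -c "
from h import *
print(toolgo(.6354,-.1025,.155,-2));im,W=wcloud()
for c in comps(W,(abs(W[...,0]-.4)<.06)&(abs(W[...,1]+.3)<.06)&(W[...,2]>.012)&(W[...,2]<.05),50): print(rect(W,c),np.median(W[c],0))
s=env.observe();print(s['position'])"
```

```text
(array([0.233 , 0.2246, 0.0063]), 'turn_z rad', np.float64(0.001))
(array([ 0.3924, -0.244 ]), array([0.1035, 0.0012]), 4.5, 278) [ 0.38843905 -0.24407768  0.03282511]
(array([ 0.3995, -0.3008]), array([0.1138, 0.1127]), 4.6, 4262) [ 0.40348696 -0.33138294  0.02560468]
[ 0.4029011  -0.32750695  0.16064501]
```

Now the last oval. It was released with the TCP at (0.6354, -0.103, 0.0352).

Emit:
move_arm(plan="0.0388 0.0375 0 0 0 0 0.044;0.0388 0.0375 0 0 0 0 0.044;0.0388 0.0375 0 0 0 0 0.044;0.0388 0.0375 0 0 0 0 0.044;0.0388 0.0375 0 0 0 0 0.044;0.0388 0.0375 0 0 0 0 0.044;0 0 0 -0.1745 0 0 0.044;0 -0.0087 0.045 0 0 0 0.044;0 -0.0087 0.045 0 0 0 0.044;0 0 0 0 0 0 0.044;0 0 0 0 0 0 0.044")

```text
time_s: 59.15
position: [0.6355, -0.1034, 0.0714]
tool_rot: [[0.035, 0.984, 0.175], [0.999, -0.034, -0.006], [0.0, 0.175, -0.985]]
ft_force: [0.0, 0.2, 0.2]
grip_width: 0.0444
gripper_force: 0.0
```

```bash
python3 -c "
from h import *
print(toolgo(.6354,-.1025,.0345,-2));im,W=wcloud();pillars(W)"
```

```text
(array([ 0.0009, -0.0066,  0.0363]), 'turn_z rad', np.float64(0.0))
up ramp (array([ 0.1791, -0.0892]), array([0.0312, 0.0516]), 1.1, 4384) world [ 0.6314 -0.1019] h95 0.023
```

Emit:
move_arm(plan="0.001 -0.006 0.015 0 0 0 0.044;0 0 0.014 0 0 0 0.044;0 0 0.006 0 0 0 0.044;0 0 0 0 0 0 0.044;0 0 0 0 0 0 0.01;0 0 0 0 0 0 0.01;0 0 0 0 0 0 0.01;0 0 0 0 0 0 0.01;0 0 0 0 0 0 0.01")

```text
time_s: 60.32
position: [0.6354, -0.1022, 0.0355]
tool_rot: [[0.035, 0.984, 0.175], [0.999, -0.034, -0.006], [0.0, 0.175, -0.985]]
ft_force: [-1.4, 0.3, 6.0]
grip_width: 0.0295
gripper_force: 30.0
```

Emit:
move_arm(plan="0 0 -0.03 0 0 0 0.01;0 0 -0.05 0 0 0 0.01;0 0 -0.05 0 0 0 0.01;0 0 0 0.1745 0 0 0.01;0 0 0 0 0 -0.112 0.01;0 0 0 0 0 0 0.01;0 0 0 0 0 0 0.01")

```text
time_s: 61.2
position: [0.6121, -0.1014, 0.1627]
tool_rot: [[-0.075, 0.997, -0.001], [0.997, 0.075, 0.001], [0.001, -0.001, -1.0]]
ft_force: [0.6, -0.3, -0.6]
grip_width: 0.0294
gripper_force: 30.0
```

```bash
python3 -c "
from h import *
scene();print(toolgo(.398,-.271,.01,4.4));s=env.observe();print(s['position'],s['grip_width'])
im,d=shot('top');P=cloud('top',d)
for c in comps(P,(abs(P[...,0]-.4)<.052)&(abs(P[...,1]+.3)<.052)&(P[...,2]>.018)&(P[...,2]<.045),50): print(rect(P,c),np.median(P[c],0))"
```

```text
knob z None
tray (array([0.5676, 0.3934]), array([0.0097, 0.1094]), 89.3, 114)
tray (array([0.6133, 0.2848]), array([0.186 , 0.0759]), 64.9, 218)
tray (array([0.5688, 0.3573]), array([0.0206, 0.0383]), 1.3, 64)
tray (array([0.5731, 0.2571]), array([0.023 , 0.0487]), 6.5, 134)
bin (array([ 0.4006, -0.3002]), array([0.1206, 0.1216]), 4.2, 487)
(array([-0.1532, -0.2263,  0.1527]), 'turn_z rad', np.float64(-0.001))
[ 0.61217827 -0.10134138  0.16277297] 0.029380416401176144
(array([ 0.404 , -0.3271]), array([0.0284, 0.0509]), 5.6, 220) [ 0.40463559 -0.32649671  0.02414154]
```

Emit:
move_arm(plan="-0.031 -0.0453 0 0 0 0 0.01;-0.031 -0.0453 0 0 0 0 0.01;-0.031 -0.0453 0 0 0 0 0.01;-0.031 -0.0453 0 0 0 0 0.01;-0.031 -0.0453 0 0 0 0 0.01;0 0 0 0 0 0 0.01;0 0 0.05 0 0 0 0.01;0 0 0.05 0 0 0 0.01;0 0 0.03 0 0 0 0.01;0 0 0 0 0 0 0.01;0 0 0 0 0 0 0.01")

```text
time_s: 62.68
position: [0.3994, -0.2736, 0.034]
tool_rot: [[-0.077, 0.997, 0.001], [0.997, 0.077, -0.001], [-0.001, 0.001, -1.0]]
ft_force: [-0.3, -1.1, -0.7]
grip_width: 0.0294
gripper_force: 30.0
```

```bash
python3 -c "
from h import *
print(toolgo(.398,-.2727,.01,4.4));print(env.observe()['ft_force'])"
```

```text
(array([ 0.001 , -0.0014,  0.024 ]), 'turn_z rad', np.float64(0.001))
[-0.31728425 -1.07068755 -0.66653998]
```

Emit:
move_arm(plan="0.001 0 0.01 0 0 0 0.01;0 0 0.01 0 0 0 0.01;0 0 0.002 0 0 0 0.01;0 0 0 0 0 0 0.032;0 0 0 0 0 0 0.044;0 0 0 0 0 0 0.044;0 0 0 0 0 0 0.044;0 0 -0.05 0 0 0 0.044;0 0 -0.05 0 0 0 0.044;0 0 -0.06 0 0 0 0.044;0 0.06 0 0 0 0 0.044;0 0.06 0 0 0 0 0.044")

```text
time_s: 64.18
position: [0.5196, -0.2633, 0.1721]
tool_rot: [[-0.076, 0.997, 0.002], [0.997, 0.076, -0.001], [-0.001, 0.002, -1.0]]
ft_force: [-0.1, -0.8, 0.2]
grip_width: 0.0438
gripper_force: 0.0
```

Emit:
move_arm(plan="0 0.03 0 0 0 0 0.044;0 0 0 0 0 0 0.044;0 0 0 0 0 0 0.044;0 0 0 0 0 0 0.044")

```text
time_s: 64.68
position: [0.5472, -0.2611, 0.1711]
tool_rot: [[-0.076, 0.997, -0.0], [0.997, 0.076, 0.001], [0.001, -0.0, -1.0]]
ft_force: [-0.1, 0.7, -0.4]
grip_width: 0.0442
gripper_force: 0.0
```

```bash
python3 -c "
from h import *
scene();im,d=shot('top');P=cloud('top',d)
for c in comps(P,(abs(P[...,0]-.4)<.052)&(abs(P[...,1]+.3)<.052)&(P[...,2]>.018)&(P[...,2]<.045),50): print(rect(P,c),np.median(P[c],0))
cv2.imwrite('pics/t4.png',cv2.resize(im[100:290,170:490,::-1],None,fx=2.4,fy=2.4))"
```

```text
knob z [0.09954201 0.10244143]
tray (array([0.5692, 0.3068]), array([0.1122, 0.1819]), 1.8, 487)
tray (array([0.5681, 0.3511]), array([0.0215, 0.0513]), 1.2, 135)
tray (array([0.5729, 0.257 ]), array([0.0227, 0.0488]), 4.0, 138)
bin (array([ 0.4006, -0.3058]), array([0.1195, 0.1097]), 4.2, 265)
(array([ 0.4047, -0.3264]), array([0.0295, 0.0496]), 1.7, 222) [ 0.40429925 -0.32681574  0.02411734]
```

View pics/t4.png

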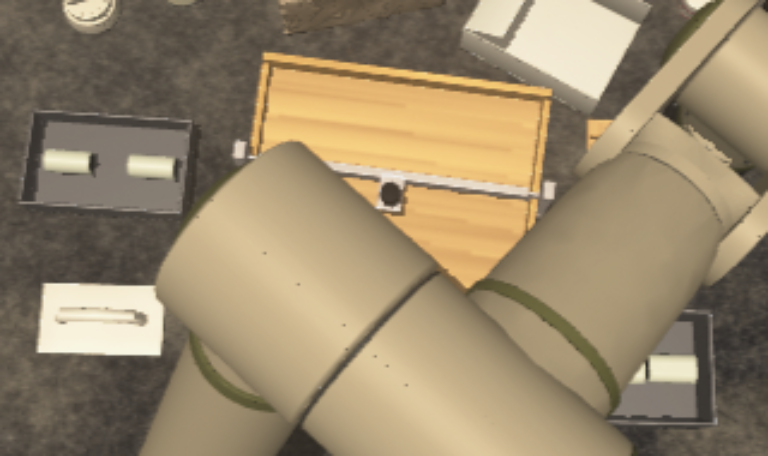

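The tray holds both rounds, at (68,161) and (152,166), and the gate is shut. The arm hides part of the bin, so I'll check its height profile with the wrist camera and hand in only if both ovals lie inside.

```bash
python3 -c "
from h import *
im,W=wcloud();ok=False
m=(abs(W[...,0]-.4)<.052)&(abs(W[...,1]+.3)<.0545)&(W[...,2]>.012)&(W[...,2]<.07)
print(np.histogram(W[m][:,2],bins=[.012,.02,.03,.04,.05,.06,.07]))
for r in pinpoint('wrist','pillar_1'): 
    p=wray(*r['pixel'],.0145);print(round(r['conf'],2),p.round(3))
im,d=shot('scene');
for r in pinpoint('scene','pillar_1'): print(round(r['conf'],2),np.round(ray('scene',*r['pixel'],.0145),3))
"
```

```text
(array([ 371, 2007,  104,  120,  132,   44]), array([0.012, 0.02 , 0.03 , 0.04 , 0.05 , 0.06 , 0.07 ]))
0.96 [ 0.397 -0.271  0.015]
0.87 [ 0.401 -0.33   0.015]
0.66 [ 0.383 -0.277  0.014]
0.52 [0.576 0.358 0.014]
0.49 [ 0.408 -0.327  0.014]
0.41 [0.582 0.268 0.014]
```

Both ovals lie flat in the bin, at (0.397, -0.271) and (0.401, -0.330).

```bash
python3 -c "
from rig import env
print(env.close_job())"
```

```text
the job is handed in; nothing more can be done
None
```

The job is handed in: there were four pillars, and after the roll test the two round ones are in the long tray, the two oval ones are in the square bin and the gate is shut; no verdict came back.

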